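Rock a stuck cork stopper out of a carafe

ROBOT

A 6-joint arm with a two-finger parallel gripper is mounted at the origin on a cart in front of the work surface, level with it; the furniture and walls round the work are solid. World frame = base frame: x ahead of the robot, y to its left, z up, the work surface at z = 0. Lengths are in m, angles in rad, forces in N, time in s.
With the tool pointing down it reaches from about 0.4 to 0.825 m from the base axis. Payload 7 kg.
Tool frame: the origin (TCP) lies at the very end of the fingers, on their centre line; the grasp point (between the pads) lies 19 mm behind it; x points along the fingers, y is the direction in which the jaws open and shut, and the axes are right-handed (so a half turn about x gives the same grasp; the last joint's range is limited). The gripper opens to 88 mm and grips with 3 to 60 N. Pads are 19 mm wide; open, the fingers measure 130 mm over their backs; the gripper's body (78 mm by 193 mm) begins 47 mm behind the grasp point.
Start: joints at [-0.926, 0.359, 0.012, 0, -1.224, -0.288], TCP at [0.236, -0.632, 0.203] pointing down, gripper open.
Joint ranges: [-3.07, 3.07], [-1.43, 2.12], [-1.02, 1.25], [-3.03, 1.67], [-3.05, -0], [-3.03, 3.03]. Speed limits (rad/s): [2.39, 2.39, 3.01, 3.14, 3.14, 3.14].

INTERFACE

Orientations are given as [roll, pitch, yaw] about the fixed x, y, z axes, in that order (R = Rz(yaw) Ry(pitch) Rx(roll)).
In Python, from station import arm, cams gives the robot as it stands. The module is installed in compiled form; this text tells all that it offers.
- The arm moves only by the tool carry_out, never from a script. Its argument "deltas" is a list of rows, each a list of 6 numbers: the shift along the tool's x, y, z in units of 0.04 m (1.0 is 0.04 m), then the turn, a rotation vector about the tool's x, y, z in units of 4 degrees (1.0 is 4 degrees). In form: [[tx, ty, tz, ax, ay, az], ...]. A call has 1 to 5 rows; each row shifts and turns the pose as measured when the row begins, along the tool's axes as they then stand; what a row does not reach is not made up. A row lasts 1/10 s, in which the tool goes at most 50 mm and 8.59 degrees, less where a joint would pass 70% of its speed; a pose out of reach is approached as far as the arm can. A call with a number of a shift or a turn outside -1 to 1 is refused whole. A call with a gripper value outside its range is refused whole. "hand" is the closure, from 0 (fully open) to 1 (shut), set as the call begins (left out, the last holds). The fingers move at their own pace and stop on an object; "newtons" is the grip in N (left out, the last holds). Time passes only in rows, so rows that do not move let the fingers close. It gives the time, the measured TCP pose, the force and the opening at its end, in the units of the state.
- arm.get_state(): the state, without advancing time (a new reading comes with each control period).
- cams.grab_frame(name): name is "scene" or "side" or "wrist"; returns a dict with "pixels" (480x640x3 uint8, red, green, blue), "fx", "fy", "cx", "cy" (pixels), "T" (4x4, takes a point from camera to world coordinates); the wrist camera has in their place "hand_eye" (4x4, takes a point from camera to tool coordinates, whose origin is the TCP and whose axes are the tool frame's). Camera axes: x right, y up, looking along -z (the intrinsics and any distortion apply to the point x, -y, -z); pixel columns grow to the right and rows downward; lengths in m; the calibration is good to about 2 mm. A picture is of the moment at which its call begins: read the wrist's pose just before it. There is no depth.
- arm.job_done(): hands the job in, once; it reports no verdict.
The state is a dict: "t": time; "q": joint angles; "qd": joint speeds; "joint_efforts": joint torques, N m; "eef_pos": TCP position; "ee_rot": TCP orientation; "force": force on the tool from outside, world axes, zero at the start; "moment": the same for the moment, N m; "width": finger opening in m.
Only numpy, scipy, OpenCV 4.12 (cv2) and the standard library are available. Lean on these libraries where they do the work, as an engineer would, in place of code of your own. Each camera call takes 0.05 s, during which the arm holds its last target.

TASK

Open the carafe whose wooden stopper is a flat-topped drum. The cork is stuck and a straight pull would only lift the carafe, so keep the carafe down in its well in the stand and rock the stopper from side to side while easing it up until it comes free. Put the stopper down in the small white dish without dropping it, and leave the ball-stoppered carafe and the jigger where they stand.

Things in the scene. Friction and masses are not known exactly. Their poses are not given: they have to be found in the camera images.
- stopper_head (a point): Centre of the stopper's head: a flat-topped round wooden drum, 42 mm across and 34 mm tall (17 mm above and below this point), on a tapered cork plug 30 mm long, 25 mm across under the drum and 20 mm at its lower end (47 mm below this point). At the start the drum's underside rests on the carafe's rim. z: the stopper's axis, from cork to drum.
- stopper: The stopper, loose, 55 g; origin at the cork's lower end. The elastic cork is gripped in the top of the neck: pulled straight it holds 16 to 24 N when fully in (the carafe weighs 7 to 9 N), half of that when raised 10 mm, nothing beyond 21 mm. Tilted 8 to 10 degrees to one side, then the other (0.3 to 0.8 Nm), it slips up 1 to 4 mm a swing at a lift of 2 to 6 N, and stays where it is left.
- carafe_rim (a point): Centre of the mouth, at rim height, of the carafe with the drum stopper. The rim is 38 mm across outside and 27 mm inside, 168 mm above the carafe's underside; the neck bore is 35 mm deep. z is the carafe's axis, up.
- carafe: The carafe to be opened: dark stoneware, round, 98 mm across, 168 mm tall, narrow neck, 0.73 to 0.87 kg, loose. Origin at the centre of its underside, z up. It stands 28 mm deep in a round well of the stand with 1.5 mm play all round; nothing but its weight holds it down.
- carafe_ball: The other carafe, of the same shape and size, in the other well; its stopper ends in a wooden ball 40 mm across (ball centre 189 mm above the origin). Origin at the centre of its underside. Not to be moved.
- stand: Oak stand fixed to the bar top, 150 x 330 x 40 mm, with two round wells 160 mm apart along its y axis, their floors 12 mm above the bar top. Origin at the centre of its underside. Which carafe stands in which well varies.
- dish: Small round white dish, 120 mm across, 36 mm tall, inside about 96 mm across with its floor 5 mm above the bar top; loose. Origin at the centre of its underside.
- jigger: Steel double jigger, 43 mm across, 73 mm tall, loose. Origin at the centre of its underside. Not to be moved.
Not all that is in view belongs to the job. Leave any red look-alike of the stopper alone.

How it is judged:
On the way, in this order (a step that is already met when the one before it is completed fails the run):
1. the stopper has been rocked over (tilted more than 4 degrees against the carafe) while its cork was still in the neck (angle between the z axis of stopper_head and the z axis of carafe_rim, either way round above 0.07 rad and z of stopper_head in the frame of carafe_rim below 0.035 m and distance between stopper_head and carafe_rim below 0.037 m), for 0.05 s.
2. the stopper is clear above the mouth of the carafe (z of stopper_head in the frame of carafe_rim above 0.05 m), for 0.1 s.
At the end, for the whole second after the job is handed in: The stopper is released and at rest inside the white dish (its head's centre within 40 mm of the dish's centre and below 60 mm), the dish stands flat, and the opened carafe stands upright (within 2 degrees), down in its well (horizontal distance between stopper_head and dish below 0.04 m and height (world z) of stopper_head below 0.06 m and linear speed of each of stopper, carafe below 0.03 m/s and angle between dish's own z axis and vertical below 0.05 rad and angle between carafe's own z axis and vertical below 0.04 rad and height (world z) of carafe below 0.016 m); the robot touches nothing.
It fails at once if the carafe is lifted more than 10 mm off its well's floor (height (world z) of carafe above 0.022 m).
It fails at once if the carafe is tipped more than 11 degrees (angle between carafe's own z axis and vertical above 0.2 rad).
It fails at once if the stopper is dropped (moves faster than 0.9 m/s with no finger on it) (linear speed of stopper above 0.9 m/s and contact force between the fingers and stopper below 0.05 N).
It fails at once if the ball-stoppered carafe is moved more than 15 mm (distance of carafe_ball from where it was at the start of the episode above 0.015 m).
It fails at once if the jigger is moved more than 20 mm (distance of jigger from where it was at the start of the episode above 0.02 m).
It also fails if it takes over 61 s, if anything falls off the work surface, if the arm or the gripper's body presses on something with over 40 N, if the wrist force passes 120 N, or if a joint passes its speed limit or range.

## Working session

There is one attempt and no reset: what is moved stays moved. The work goes in short steps, Python scripts to look and compute and a tool call to move; the robot and the scene stay as the last step left them, time stands still between calls to the robot, and variables do not carry over. Pictures are saved under pics/ and viewed, and the job is handed in when it is done.

Besides the shell and the picture viewer there is one more tool, called by a JSON object that holds its "op" and its "data", one argument or row to a line. carry_out: Moves the arm, as the interface text tells. Shifts and turns lie within -1 to 1; 1 stands for 0.04 m of shift or 4 degrees of turn. Its arguments: {"type":"object","properties":{"deltas":{"type":"array","items":{"type":"array","items":{"type":"number","minimum":-1,"maximum":1}}},"hand":{"type":"number"},"newtons":{"type":"number"}},"required":["deltas"]}

```bash
mkdir -p pics; python3 - <<'E'
from station import arm, cams
import cv2,numpy as np
s=arm.get_state();print(s)
for n in ["scene","side","wrist"]:
    f=cams.grab_frame(n);cv2.imwrite(f"pics/{n}0.png",f["pixels"][:,:,::-1])
    print(n,{k:(np.round(v,4).tolist() if k!="pixels" else 0) for k,v in f.items()})
E
```

```text
{'t': 0.0, 'q': array([-9.25892700e-01,  3.59379209e-01,  1.10690184e-02, -3.24427734e-04,
       -1.22410710e+00, -2.88100291e-01]), 'qd': array([ 6.62877714e-05,  4.48045336e-04, -3.05756505e-04,  1.97559847e-03,
        1.80069712e-03, -1.41100329e-03]), 'joint_efforts': array([ 1.41250261e-03, -5.82724857e+01,  2.93059909e+01,  6.99716270e+00,
        6.90697329e-03, -1.72044456e-04]), 'eef_pos': array([ 0.23554535, -0.63201104,  0.20223675]), 'ee_rot': array([1.67294571, 1.56914691, 2.02963857]), 'force': array([ 0.33554413, -0.09188329,  0.3542209 ]), 'moment': array([-0.01552928,  0.01919498,  0.02520055]), 'width': 0.08732382629987742}
scene {'pixels': 0, 'fx': 589.6458, 'fy': 589.6458, 'cx': 329.2433, 'cy': 231.3756, 'T': [[-0.5042, 0.4731, -0.7224, -0.325], [-0.8636, -0.2781, 0.4207, 0.4924], [-0.0018, 0.836, 0.5488, 0.8355], [0.0, 0.0, 0.0, 1.0]]}
side {'pixels': 0, 'fx': 565.1094, 'fy': 565.1094, 'cx': 321.436, 'cy': 241.5147, 'T': [[-0.3687, -0.8187, 0.4403, 1.1395], [0.9295, -0.3292, 0.1662, 0.1613], [0.0088, 0.4705, 0.8823, 1.2717], [0.0, 0.0, 0.0, 1.0]]}
wrist {'pixels': 0, 'fx': 406.172, 'fy': 406.172, 'cx': 321.5413, 'cy': 244.3894, 'hand_eye': [[-0.0002, 0.252, -0.9677, -0.181], [1.0, 0.0003, -0.0001, -0.0003], [0.0003, -0.9677, -0.252, -0.067], [0.0, 0.0, 0.0, 1.0]]}
```

View pics/scene0.png

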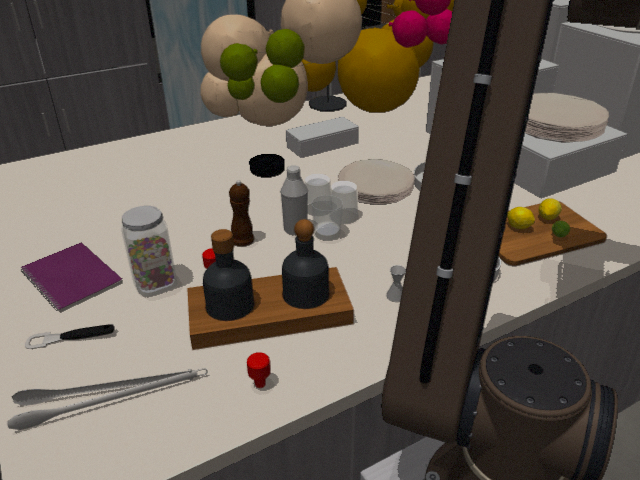

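View pics/side0.png

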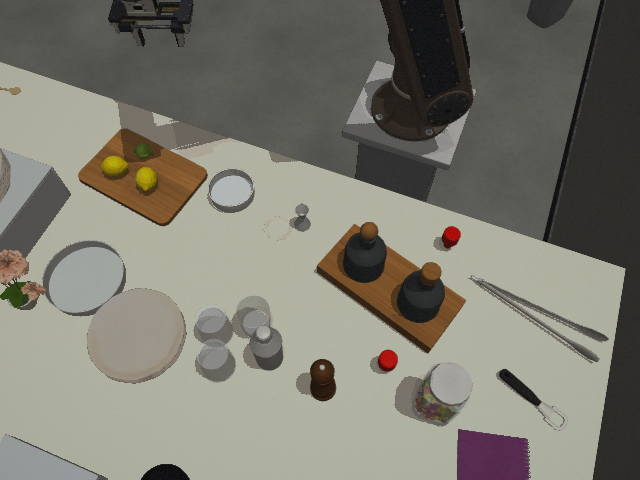

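View pics/wrist0.png

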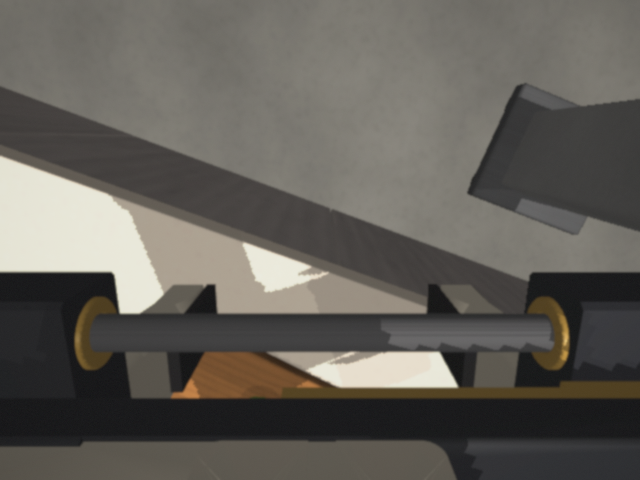

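The drum stopper looks to be at scene (222,243) / side (430,272), and the ball stopper at scene (304,229) / side (369,232). The red look-alikes are at side (451,237) and (388,360). The small white dish is at side (231,190), and the larger plate at (84,278) isn't it. I'll confirm with enlarged crops.

```bash
python3 - <<'E'
import cv2,numpy as np
a=cv2.imread("pics/scene0.png");b=cv2.imread("pics/side0.png")
A=cv2.resize(a[220:350,180:360],None,fx=4,fy=4,interpolation=2)
B=cv2.resize(b[215:350,310:480],None,fx=4,fy=4,interpolation=2)
C=cv2.resize(b[160:240,190:330],None,fx=5,fy=5,interpolation=2)
for n,i in zip("ABC",(A,B,C)): cv2.imwrite(f"pics/crop{n}.png",i)
E
```

```text
(no output)
```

View pics/cropA.png

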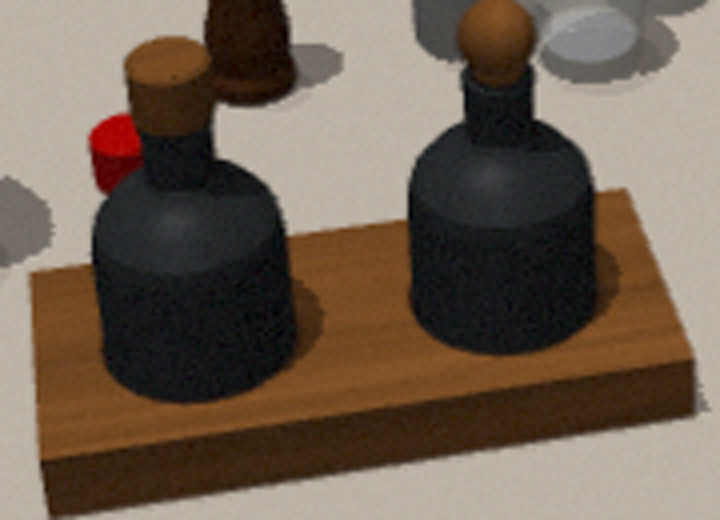

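View pics/cropB.png

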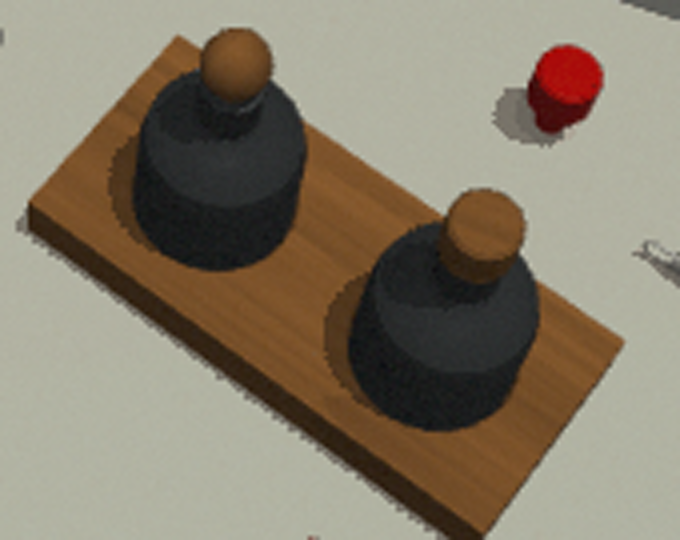

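View pics/cropC.png

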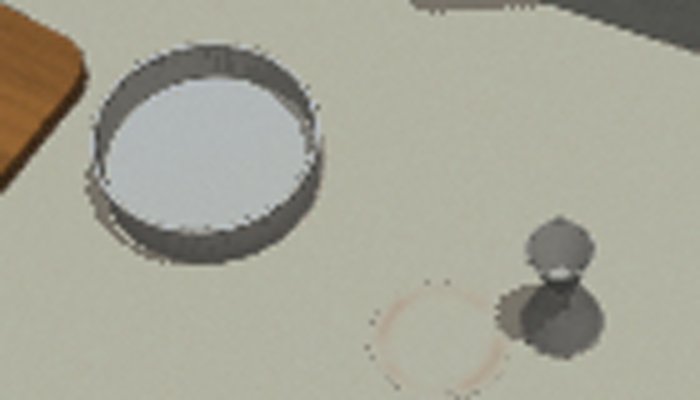

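```bash
cat > h.py <<'E'
import numpy as np
C={'scene':(589.6458,329.2433,231.3756,np.array([[-0.5042,0.4731,-0.7224,-0.325],[-0.8636,-0.2781,0.4207,0.4924],[-0.0018,0.836,0.5488,0.8355]])),
'side':(565.1094,321.436,241.5147,np.array([[-0.3687,-0.8187,0.4403,1.1395],[0.9295,-0.3292,0.1662,0.1613],[0.0088,0.4705,0.8823,1.2717]]))}
def ray(c,u,v):
    f,cx,cy,T=C[c]; d=T[:,:3]@np.array([(u-cx)/f,-(v-cy)/f,-1]); return T[:,3],d/np.linalg.norm(d)
def atz(c,u,v,z):
    o,d=ray(c,u,v); return o+d*(z-o[2])/d[2]
def tri(p,q):
    A=0;b=0
    for c,uv in (('scene',p),('side',q)):
        o,d=ray(c,*uv);M=np.eye(3)-np.outer(d,d);A=A+M;b=b+M@o
    return np.linalg.solve(A,b)
E
python3 - <<'E'
from h import *
np.set_printoptions(precision=4,suppress=True)
p,q=(222,235.3),(430.8,271.3)
print("drumtop",tri(p,q),atz('scene',*p,.214),atz('side',*q,.214))
p,q=(304,229.8),(368.8,230.8)
print("ball",tri(p,q),atz('scene',*p,.201),atz('side',*q,.201))
print("dish rim",atz('side',231.2,187.8,.036), "floor",atz('side',231.4,191,.005))
print("jigger",atz('side',302.5,224,.0))
# stand corners top z .04 in side
for u,v in [(178,37),(30,203),(622,343),(483,533)]:
    print(atz('side',u/4+310,v/4+215,.04))
from station import arm
from scipy.spatial.transform import Rotation as R
print(R.from_euler('xyz',arm.get_state()['ee_rot']).as_matrix())
E
```

```text
drumtop [0.5902 0.1973 0.2103] [0.5847 0.1987 0.214 ] [0.5922 0.1976 0.214 ]
ball [0.5417 0.0452 0.1999] [0.5403 0.046  0.201 ] [0.5423 0.0453 0.201 ]
dish rim [ 0.4631 -0.3482  0.036 ] floor [ 0.4551 -0.356   0.005 ]
jigger [ 0.4754 -0.1428  0.    ]
[ 0.4481 -0.0118  0.04  ]
[ 0.59   -0.0551  0.04  ]
[0.5451 0.3008 0.04  ]
[0.6859 0.2576 0.04  ]
[[-0.0006 -0.3492  0.9371]
 [ 0.0012  0.937   0.3492]
 [-1.      0.0013 -0.0001]]
```

```bash
cat > plan.py <<'E'
import sys,numpy as np
from scipy.spatial.transform import Rotation as R
from station import arm
def Rd(yawdeg,tilt=0,):
    # tool down, tool y at heading yawdeg in xy; then tilt (deg) about tool z
    a=np.radians(yawdeg); x=np.array([0,0,-1.]);y=np.array([np.cos(a),np.sin(a),0]);z=np.cross(x,y)
    return R.from_matrix(np.c_[x,y,z])*R.from_rotvec([0,0,np.radians(tilt)])
def plan(pos,Rt,vmax=1.0,wmax=1.0,nd=2,s=None):
    s=s or arm.get_state();p=np.array(s['eef_pos']);Rc=R.from_euler('xyz',s['ee_rot'])
    d=np.array(pos)-p; w=(Rc.inv()*Rt).as_rotvec()
    n=max(1,int(np.ceil(max(np.linalg.norm(d)/(.04*vmax),np.linalg.norm(np.degrees(w))/(4*wmax))-1e-6)))
    rows=[]
    for k in range(n):
        d=np.array(pos)-p; w=(Rc.inv()*Rt).as_rotvec(); m=n-k
        r=np.r_[Rc.inv().apply(d/m)/.04,np.degrees(w/m)/4].round(nd)
        rows.append((r+0.).tolist()); p=p+Rc.apply(r[:3]*.04); Rc=Rc*R.from_rotvec(np.radians(r[3:]*4))
    print("t",s['t'],"rows",n)
    for i in range(0,n,5): print(rows[i:i+5])
E
python3 - <<'E'
from plan import *
plan([0.46,-0.29,0.32],Rd(140))
E
```

```text
t 0.15 rows 11
[[-0.27, 0.55, 0.75, -0.67, 0.0, 0.0], [-0.27, 0.52, 0.77, -0.67, 0.0, 0.0], [-0.27, 0.48, 0.8, -0.67, 0.0, 0.0], [-0.27, 0.44, 0.82, -0.67, 0.0, 0.0], [-0.26, 0.4, 0.84, -0.67, 0.0, 0.0]]
[[-0.27, 0.36, 0.86, -0.67, 0.0, 0.0], [-0.26, 0.32, 0.87, -0.67, 0.0, 0.0], [-0.27, 0.28, 0.89, -0.68, 0.0, 0.0], [-0.26, 0.24, 0.9, -0.67, 0.0, -0.01], [-0.27, 0.2, 0.91, -0.68, 0.0, 0.0]]
[[-0.26, 0.15, 0.91, -0.67, 0.01, -0.01]]
```

{"op": "carry_out", "data": {
  "deltas": [
    [-0.3,0.55,0.75,-0.7,0,0],
    [-0.3,0.5,0.77,-0.7,0,0],
    [-0.3,0.48,0.8,-0.7,0,0],
    [-0.3,0.44,0.8,-0.7,0,0],
    [-0.3,0.4,0.85,-0.7,0,0]
  ]
}}

```text
t: 0.65
eef_pos: [0.3358, -0.4735, 0.2586]
ee_rot: [1.656, 1.56, 2.258]
force: [0.6, -0.9, 0.5]
width: 0.0875
```

{"op": "carry_out", "data": {
  "deltas": [
    [-0.3,0.36,0.86,-0.7,0,0],
    [-0.3,0.3,0.87,-0.7,0,0],
    [-0.3,0.28,0.9,-0.7,0,0],
    [-0.2,0.24,0.9,-0.7,0,0],
    [-0.2,0.2,0.9,-0.7,0,0]
  ]
}}

```text
t: 1.15
eef_pos: [0.4383, -0.3095, 0.3134]
ee_rot: [1.353, 1.559, 2.21]
force: [1.5, -0.7, 0.1]
width: 0.0874
```

```bash
python3 - <<'E'
from plan import *
from station import cams
import cv2
s=arm.get_state();print(s['eef_pos'],s['qd'].round(3),s['q'].round(2))
np.save('w1.npy',np.r_[s['eef_pos'],s['ee_rot']])
cv2.imwrite('pics/w1.png',cams.grab_frame('wrist')['pixels'][:,:,::-1])
plan([0.585,0.1,0.32],Rd(175))
E
```

```text
[ 0.43832595 -0.30947873  0.31336306] [ 0.73  -0.099  0.084 -0.004 -0.173 -0.22 ] [-0.26  0.08 -0.1  -0.01 -1.4  -0.46]
t 1.2 rows 11
[[0.0, 0.35, 0.91, -0.81, 0.01, -0.01], [-0.01, 0.3, 0.93, -0.81, 0.01, -0.01], [-0.01, 0.25, 0.95, -0.81, 0.01, -0.01], [-0.01, 0.19, 0.96, -0.81, 0.01, -0.01], [-0.01, 0.14, 0.97, -0.81, 0.01, -0.01]]
[[-0.01, 0.09, 0.98, -0.81, 0.01, -0.01], [-0.01, 0.03, 0.98, -0.81, 0.01, -0.01], [-0.01, -0.03, 0.98, -0.81, 0.01, -0.01], [-0.01, -0.08, 0.98, -0.81, 0.01, -0.01], [-0.01, -0.14, 0.97, -0.81, 0.0, -0.01]]
[[0.0, -0.19, 0.97, -0.81, 0.01, -0.01]]
```

View pics/w1.png

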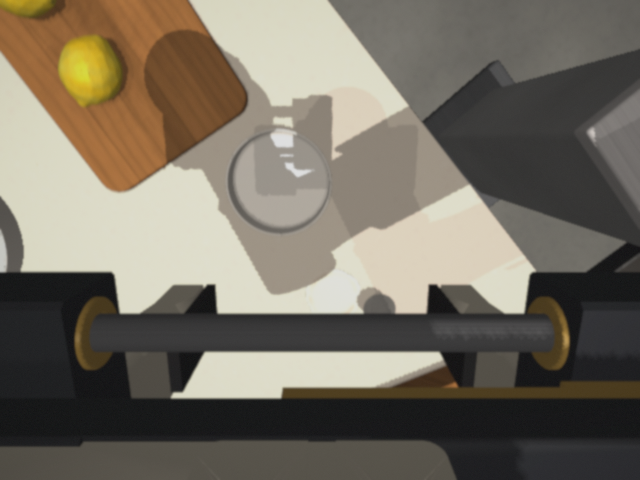

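The dish rim is centred at about (279,180) in the wrist image, with the jigger at (376,301).

```bash
cat >> plan.py <<'E'
HE=np.array([[-0.0002,0.252,-0.9677,-0.181],[1.0,0.0003,-0.0001,-0.0003],[0.0003,-0.9677,-0.252,-0.067]])
def watz(pose,u,v,z):
    Rc=R.from_euler('xyz',pose[3:]); d=HE[:,:3]@np.array([(u-321.54)/406.172,-(v-244.39)/406.172,-1])
    d=Rc.apply(d);o=pose[:3]+Rc.apply(HE[:,3]); return o+d*(z-o[2])/d[2]
E
python3 - <<'E'
from plan import *
w=np.load('w1.npy');print(watz(w,279,180,.036),watz(w,280,180,.02),watz(w,376,301,.07))
E
```

```text
[ 0.45797816 -0.35500608  0.036     ] [ 0.45927267 -0.3540036   0.02      ] [ 0.46233977 -0.18460498  0.07      ]
```

{"op": "carry_out", "data": {
  "deltas": [
    [0,0.35,0.91,-0.8,0,0],
    [0,0.3,0.93,-0.8,0,0],
    [0,0.25,0.95,-0.8,0,0],
    [0,0.2,0.96,-0.8,0,0],
    [0,0.15,0.97,-0.8,0,0]
  ]
}}

```text
t: 1.7
eef_pos: [0.5065, -0.1163, 0.3163]
ee_rot: [0.823, 1.561, 1.971]
force: [0.2, -0.6, -0.7]
width: 0.0875
```

{"op": "carry_out", "data": {
  "deltas": [
    [0,0.1,0.98,-0.8,0,0],
    [0,0.03,0.98,-0.8,0,0],
    [0,-0.03,0.98,-0.8,0,0],
    [0,-0.1,0.98,-0.8,0,0],
    [0,-0.15,0.7,-0.8,0,0]
  ]
}}

```text
t: 2.2
eef_pos: [0.5699, 0.0674, 0.3175]
ee_rot: [0.532, 1.56, 1.972]
force: [1.0, -0.5, 0.4]
width: 0.0876
```

{"op": "carry_out", "data": {
  "deltas": [
    [0,0,0.1,0,0,0],
    [0,0,0,0,0,0]
  ]
}}

```text
t: 2.4
eef_pos: [0.571, 0.0749, 0.3159]
ee_rot: [0.749, 1.56, 2.195]
force: [0.1, -0.1, -0.1]
width: 0.0879
```

```bash
python3 - <<'E'
from plan import *
from station import cams
import cv2
s=arm.get_state();print(s['eef_pos'],s['ee_rot'],s['qd'].round(3),s['q'].round(2))
np.save('w2.npy',np.r_[s['eef_pos'],s['ee_rot']])
for n in('wrist','scene','side'):cv2.imwrite(f'pics/{n}2.png',cams.grab_frame(n)['pixels'][:,:,::-1])
E
```

```text
[0.57097988 0.07486162 0.31585074] [0.74884841 1.55951382 2.1946576 ] [ 0.013  0.013  0.003 -0.002  0.002  0.011] [ 0.46  0.15 -0.01 -0.01 -1.41 -0.58]
```

View pics/wrist2.png

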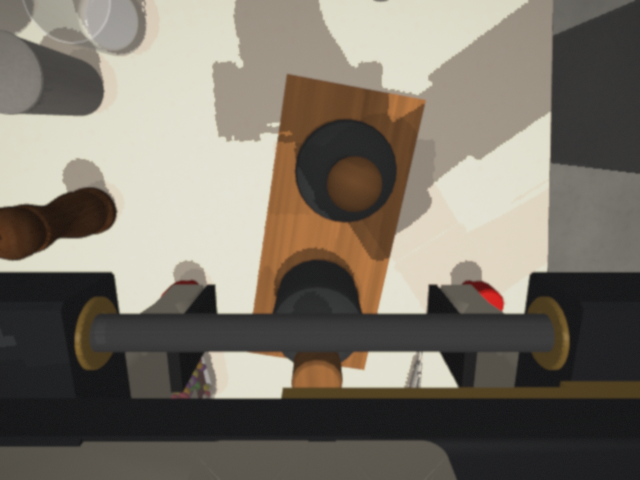

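View pics/scene2.png

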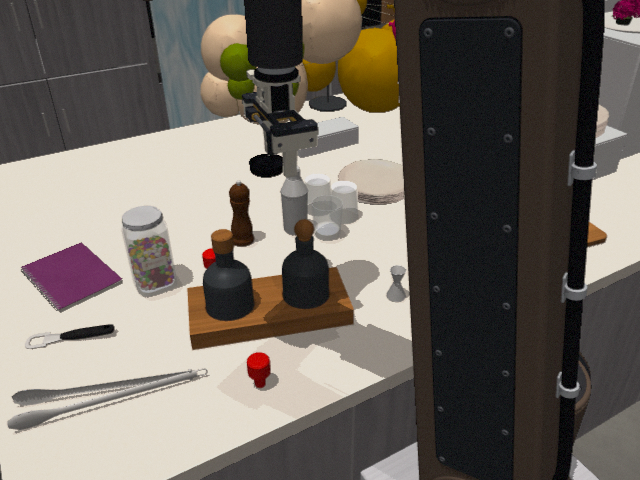

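```bash
python3 - <<'E'
from plan import *
import cv2
w=np.load('w2.npy');print(watz(w,355,183,.201),watz(w,317,372,.214),watz(w,345,170,.1))
Rc=R.from_euler('xyz',w[3:]).as_matrix();print(Rc.round(3),np.degrees(np.arctan2(Rc[1,1],Rc[0,1])))
a=cv2.imread('pics/wrist2.png');cv2.imwrite('pics/w2c.png',cv2.resize(a[240:420,220:420],None,fx=3,fy=3,interpolation=2))
E
```

```text
[0.54196867 0.04328024 0.201     ] [0.5879257 0.185014  0.214    ] [0.54266566 0.04218331 0.1       ]
[[-0.007 -0.992  0.125]
 [ 0.009  0.125  0.992]
 [-1.     0.008  0.008]] 172.84058278053035
```

View pics/w2c.png

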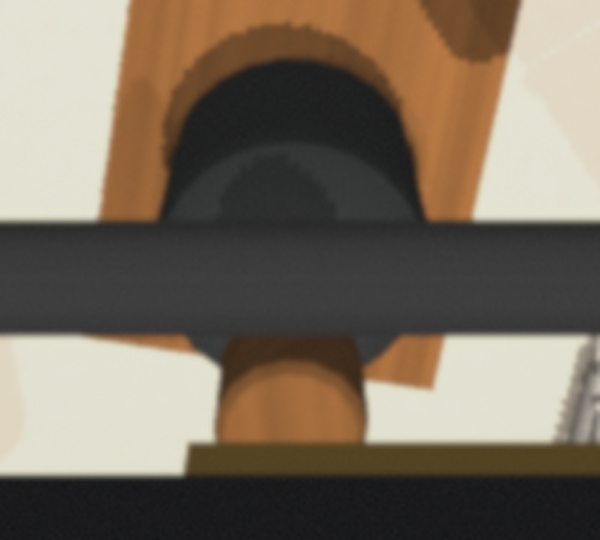

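```bash
python3 - <<'E'
from plan import *
plan([0.5895,0.198,0.25],Rd(171))
E
```

```text
t 2.55 rows 4
[[0.42, -0.02, 0.78, 0.11, 0.03, -0.03], [0.42, -0.01, 0.79, 0.11, 0.03, -0.02], [0.42, -0.01, 0.79, 0.11, 0.03, -0.03], [0.41, 0.0, 0.78, 0.1, 0.03, -0.02]]
```

{"op": "carry_out", "data": {
  "deltas": [
    [0.42,0,0.78,0.1,0.05,-0.05],
    [0.42,0,0.79,0.1,0.05,-0.05],
    [0.42,0,0.79,0.1,0.05,0],
    [0.42,0,0.78,0.1,0,0],
    [0,0,0,0,0,0]
  ]
}}

```text
t: 3.05
eef_pos: [0.5894, 0.1947, 0.2508]
ee_rot: [-1.467, 1.565, -0.064]
force: [-0.9, -0.8, -0.9]
width: 0.0873
```

```bash
python3 - <<'E'
from plan import *
from station import cams
import cv2
s=arm.get_state();print(s['eef_pos'],s['force'],s['moment'])
a=[cams.grab_frame(n)['pixels'][:,:,::-1] for n in('scene','side')]
cv2.imwrite('pics/s3.png',np.hstack([cv2.resize(a[0][150:330,150:320],(400,424),interpolation=2),cv2.resize(a[1][190:370,340:510],(400,424),interpolation=2)]))
plan([0.5895,0.198,0.185],Rd(171))
E
```

```text
[0.58942079 0.19474815 0.25081964] [-0.87339459 -0.80508931 -0.9309165 ] [0.01860808 0.18654158 0.08101191]
t 3.15 rows 2
[[0.86, 0.03, 0.06, -0.08, 0.01, 0.06], [0.85, 0.02, 0.06, -0.08, 0.01, 0.06]]
```

View pics/s3.png

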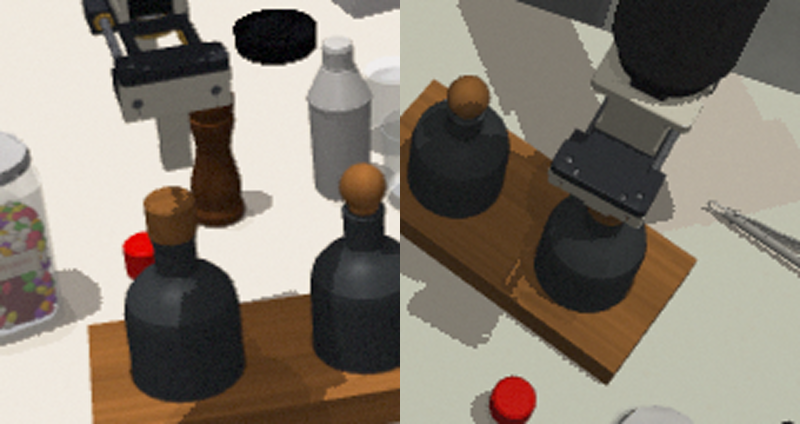

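```bash
python3 - <<'E'
from h import *
for P in ([.546,.2,.25],[.633,.19,.25],[.5894,.195,.25]):
  for c in C:
    f,cx,cy,T=C[c];q=T[:,:3].T@(np.array(P)-T[:,3]);print(P,c,cx+f*q[0]/-q[2],cy-f*q[1]/-q[2])
E
```

```text
[0.546, 0.2, 0.25] scene 227.30911436044235 229.22883096406497
[0.546, 0.2, 0.25] side 441.5625965746724 245.2051536532129
[0.633, 0.19, 0.25] scene 215.0896038044741 206.63943330098314
[0.633, 0.19, 0.25] side 424.61348224617444 279.612851764999
[0.5894, 0.195, 0.25] scene 221.03411768348312 217.61637057918475
[0.5894, 0.195, 0.25] side 433.2384635593425 262.0905685527998
```

```bash
python3 - <<'E'
from station import cams
import cv2,numpy as np
a=cams.grab_frame('scene')['pixels'][:,:,::-1];b=cams.grab_frame('side')['pixels'][:,:,::-1]
cv2.imwrite('pics/s4.png',np.hstack([cv2.resize(a[160:280,180:260],(400,600),interpolation=2),cv2.resize(b[200:320,390:470],(400,600),interpolation=2)]))
E
```

```text
(no output)
```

View pics/s4.png

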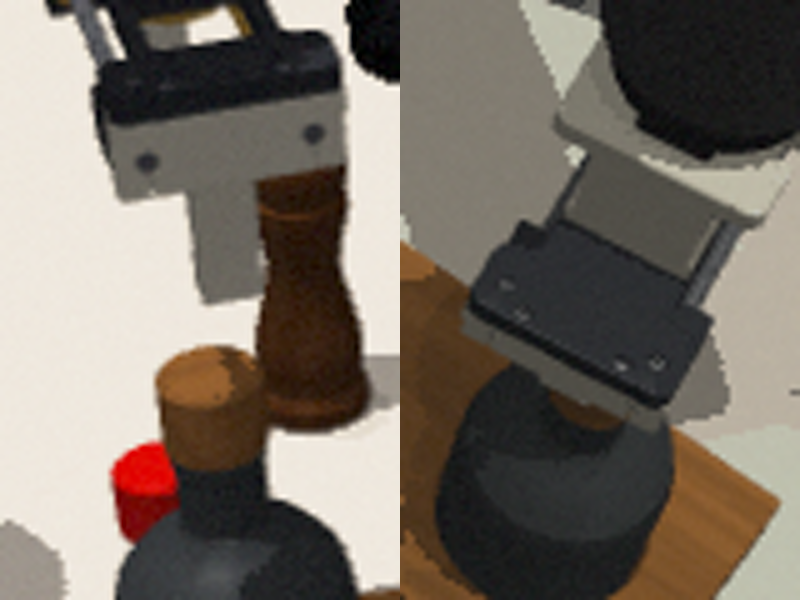

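```bash
python3 - <<'E'
from plan import *
import cv2
for x in(0,-.02,-.04,-.066):
  for y in(-.044,-.065):
   for z in(-.0095,.0095):
    q=HE[:,:3].T@(np.array([x,y,z])-HE[:,3]);print(x,y,z,(321.54+406.17*q[0]/-q[2]).round(1),(244.39-406.17*q[1]/-q[2]).round(1))
a=cv2.imread('pics/wrist2.png');cv2.imwrite('pics/w2d.png',cv2.resize(a[260:420,60:260],None,fx=4,fy=4,interpolation=2))
E
```

```text
0 -0.044 -0.0095 227.9 265.9
0 -0.044 0.0095 230.2 303.8
0 -0.065 -0.0095 182.9 265.9
0 -0.065 0.0095 186.3 303.8
-0.02 -0.044 -0.0095 217.3 280.4
-0.02 -0.044 0.0095 220.1 322.0
-0.02 -0.065 -0.0095 167.2 280.4
-0.02 -0.065 0.0095 171.4 322.1
-0.04 -0.044 -0.0095 203.9 298.5
-0.04 -0.044 0.0095 207.5 344.8
-0.04 -0.065 -0.0095 147.4 298.6
-0.04 -0.065 0.0095 152.8 344.9
-0.066 -0.044 -0.0095 180.4 330.5
-0.066 -0.044 0.0095 185.6 384.6
-0.066 -0.065 -0.0095 112.6 330.6
-0.066 -0.065 0.0095 120.3 384.6
```

View pics/w2d.png

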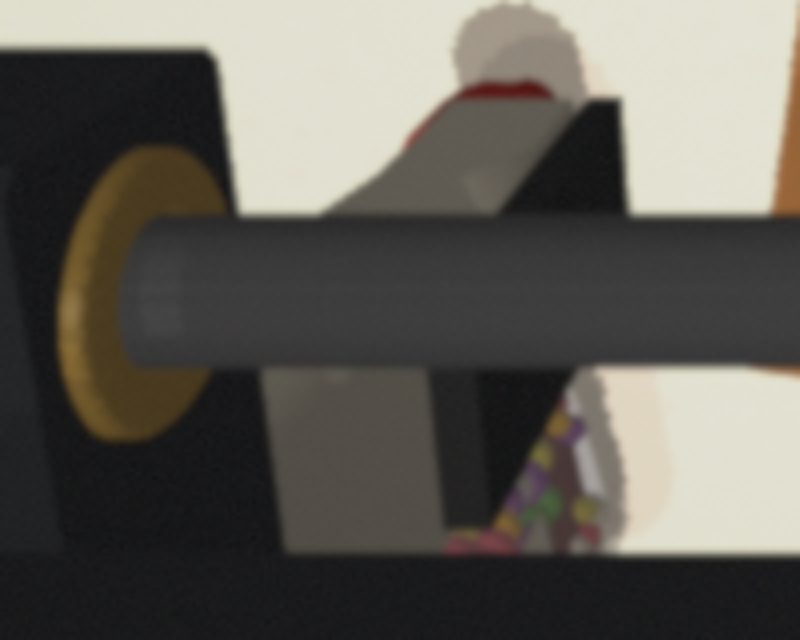

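Both cameras put the open fingertips about 20 mm short of the stated TCP, so I suspect the linkage advances the tips as it closes. I'll test that up here with a partial close.

{"op": "carry_out", "data": {
  "deltas": [
    [0,0,0,0,0,0],
    [0,0,0,0,0,0],
    [0,0,0,0,0,0],
    [0,0,0,0,0,0]
  ],
  "hand": 0.45,
  "newtons": 50
}}

```text
t: 3.65
eef_pos: [0.5912, 0.1895, 0.2576]
ee_rot: [-1.141, 1.557, 0.256]
force: [0.7, -0.5, -0.3]
width: 0.0611
```

```bash
python3 - <<'E'
from station import cams,arm
import cv2,numpy as np
s=arm.get_state();print(s['t'],s['width'],s['eef_pos'])
a=cams.grab_frame('scene')['pixels'][:,:,::-1];b=cams.grab_frame('wrist')['pixels'][:,:,::-1]
cv2.imwrite('pics/s5.png',np.hstack([cv2.resize(a[160:280,180:260],(400,600),interpolation=2),cv2.resize(b[240:420,220:340],(400,600),interpolation=2)]))
E
```

```text
3.65 0.061110732565122415 [0.591232   0.18951787 0.25764125]
```

View pics/s5.png

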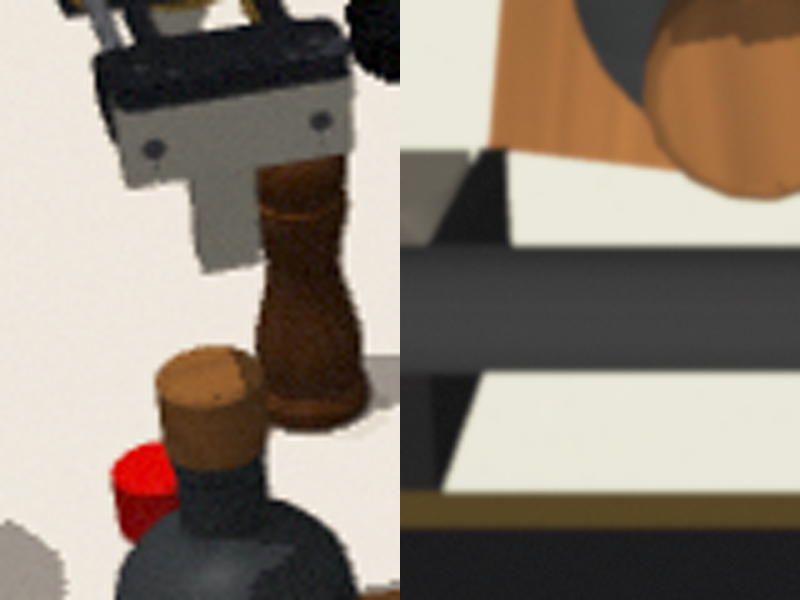

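```bash
python3 - <<'E'
from plan import *
plan([0.5895,0.198,0.198],Rd(171),vmax=.7)
E
```

```text
t 3.75 rows 3
[[0.5, 0.03, 0.06, -0.07, 0.03, 0.06], [0.49, 0.03, 0.07, -0.08, 0.03, 0.06], [0.5, 0.03, 0.06, -0.07, 0.02, 0.06]]
```

{"op": "carry_out", "data": {
  "deltas": [
    [0.5,0.03,0.06,0,0.05,0.1],
    [0.5,0.03,0.07,0,0.05,0.05],
    [0.5,0.03,0.06,0,0,0.05]
  ],
  "hand": 0.38,
  "newtons": 4
}}

```text
t: 4.05
eef_pos: [0.5914, 0.1987, 0.1999]
ee_rot: [-0.954, 1.566, 0.444]
force: [-0.1, -0.2, -0.0]
width: 0.0542
```

{"op": "carry_out", "data": {
  "deltas": [
    [0,0,0,0,0,0],
    [0,0,0,0,0,0],
    [0,0,0,0,0,0],
    [0,0,0,0,0,0],
    [0,0,0,0,0,0]
  ],
  "hand": 0.62
}}

```text
t: 4.55
eef_pos: [0.5913, 0.1986, 0.2001]
ee_rot: [-1.121, 1.567, 0.277]
force: [0.3, 0.1, -0.3]
width: 0.0336
```

```bash
python3 - <<'E'
from station import cams,arm
import cv2,numpy as np
s=arm.get_state();print(s['t'],s['width'],s['eef_pos'],s['force'],s['moment'])
a=cams.grab_frame('scene')['pixels'][:,:,::-1];b=cams.grab_frame('wrist')['pixels'][:,:,::-1]
cv2.imwrite('pics/s6.png',np.hstack([cv2.resize(a[160:280,180:260],(400,600),interpolation=2),cv2.resize(b[240:420,260:380],(400,600),interpolation=2)]))
E
```

```text
4.55 0.03355585028102085 [0.59133596 0.19859577 0.20012958] [ 0.32128978  0.14029808 -0.30327571] [-0.02554963  0.10862036  0.02049776]
```

View pics/s6.png

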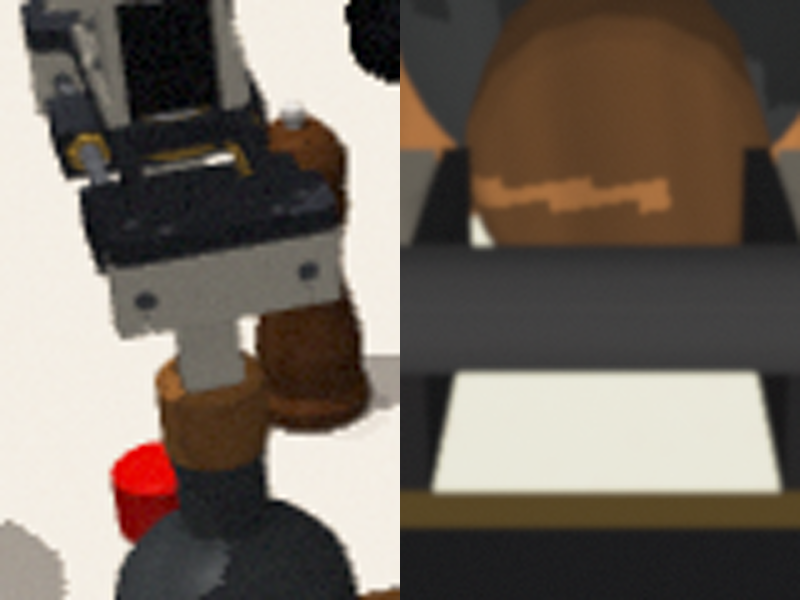

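```bash
python3 - <<'E'
from plan import *
s=arm.get_state();w=np.r_[s['eef_pos'],s['ee_rot']]
u=260+(620-400)*.3
for v in(283,286,289):print(u,watz(w,u,v,.214))
print(watz(w,260+67*.3,286,.214),watz(w,260+370*.3,286,.214))
plan([0.590,0.198,0.23],Rd(171),vmax=.7)
E
```

```text
326.0 [0.58855694 0.19283396 0.214     ]
326.0 [0.58879124 0.19420254 0.214     ]
326.0 [0.58902648 0.19557659 0.214     ]
[0.60854313 0.19078852 0.214     ] [0.56944165 0.19754703 0.214     ]
t 4.65 rows 2
[[-0.37, 0.01, -0.01, -0.11, 0.01, 0.02], [-0.38, 0.02, -0.01, -0.1, 0.01, 0.03]]
```

{"op": "carry_out", "data": {
  "deltas": [
    [0,0.02,-0.02,-0.1,0,0],
    [0,0.02,-0.02,-0.1,0,0],
    [0,0,0,0,0,0],
    [0,0,0,0,0,0]
  ],
  "hand": 0.3
}}

```text
t: 5.05
eef_pos: [0.5894, 0.1971, 0.2007]
ee_rot: [-1.066, 1.566, 0.348]
force: [-0.4, -0.1, 0.0]
width: 0.0588
```

```bash
python3 - <<'E'
from plan import *
plan([0.5893,0.1968,0.165],Rd(171),vmax=.5)
E
```

```text
t 5.05 rows 2
[[0.45, 0.0, -0.01, 0.0, 0.02, 0.03], [0.44, 0.0, 0.0, 0.0, 0.01, 0.03]]
```

{"op": "carry_out", "data": {
  "deltas": [
    [0.45,0,0,0,0.02,0.03],
    [0.45,0,0,0,0,0.03],
    [0,0,0,0,0,0]
  ]
}}

```text
t: 5.35
eef_pos: [0.5899, 0.1974, 0.1646]
ee_rot: [-0.539, 1.568, 0.875]
force: [-0.0, -0.1, -0.7]
width: 0.0613
```

```bash
python3 - <<'E'
from plan import *
from station import cams
import cv2
s=arm.get_state();print(s['t'],s['width'],s['eef_pos'],s['force'],s['moment'])
a=cams.grab_frame('scene')['pixels'][:,:,::-1]
cv2.imwrite('pics/s7.png',cv2.resize(a[160:280,180:260],(400,600),interpolation=2))
plan([0.5893,0.1968,0.165],Rd(171),vmax=.5)
E
```

```text
5.35 0.06125976892054364 [0.58988208 0.19741122 0.16459712] [-0.02213378 -0.08031634 -0.73907436] [-0.01684331  0.18411919 -0.032752  ]
t 5.4 rows 1
[[0.03, 0.03, -0.03, 0.01, 0.04, 0.04]]
```

View pics/s7.png

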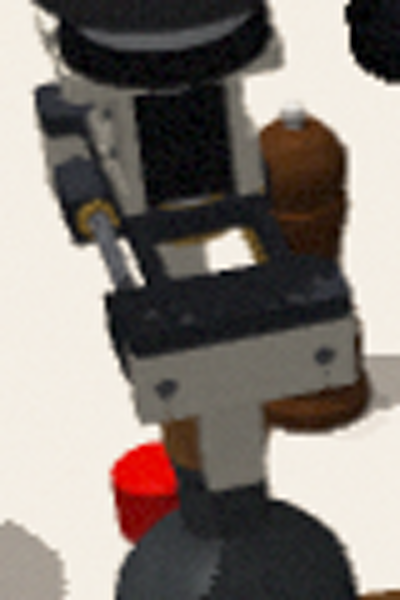

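{"op": "carry_out", "data": {
  "deltas": [
    [0,0,0,0,0,0],
    [0,0,0,0,0,0],
    [0,0,0,0,0,0],
    [0,0,0,0,0,0],
    [0,0,0,0,0,0]
  ],
  "hand": 1,
  "newtons": 50
}}

```text
t: 5.9
eef_pos: [0.5907, 0.1981, 0.1685]
ee_rot: [-0.737, 1.565, 0.677]
force: [-2.3, 1.0, -2.8]
width: 0.041
```

```bash
python3 - <<'E'
from plan import *
from station import cams
import cv2
s=arm.get_state();print(s['t'],s['width'],s['eef_pos'],s['force'],s['moment'])
a=cams.grab_frame('scene')['pixels'][:,:,::-1];b=cams.grab_frame('side')['pixels'][:,:,::-1]
cv2.imwrite('pics/s8.png',np.hstack([cv2.resize(a[160:280,180:260],(400,600),interpolation=2),cv2.resize(b[200:320,390:470],(400,600),interpolation=2)]))
E
```

```text
5.9 0.04098455498848237 [0.59066869 0.19810106 0.16845027] [-2.33161357  1.00218083 -2.79145462] [0.18979077 0.5604067  0.05482104]
```

View pics/s8.png

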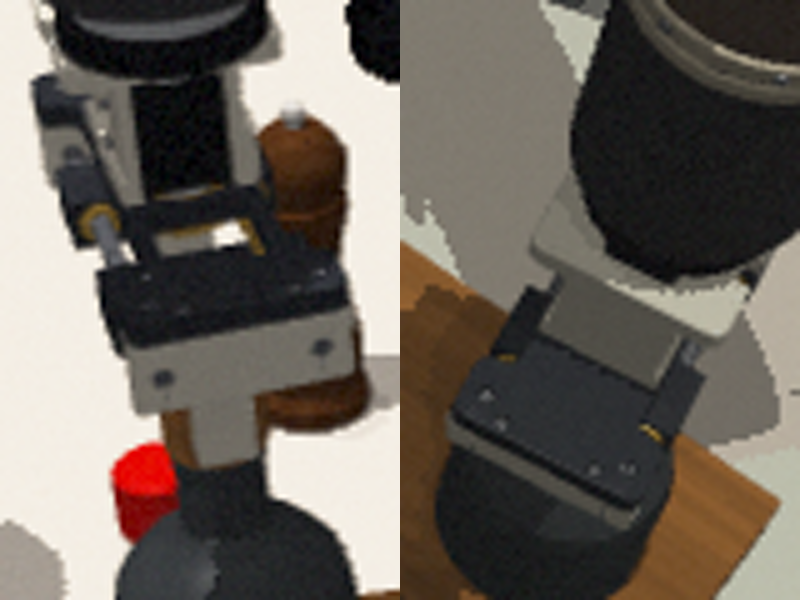

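{"op": "carry_out", "data": {
  "deltas": [
    [0,0,0,0,0,0.8],
    [0,0,0,0,0,0.8]
  ],
  "newtons": 60
}}

```text
t: 6.2
eef_pos: [0.5898, 0.1987, 0.1702]
ee_rot: [1.524, 1.463, 2.941]
force: [0.3, -0.8, -0.0]
width: 0.0406
```

```bash
cat > st.py <<'E'
from plan import *
s=arm.get_state();Rc=R.from_euler('xyz',s['ee_rot'])
w=np.degrees((Rd(171).inv()*Rc).as_rotvec()).round(2)
print('t',s['t'],'w',round(s['width'],4),'p',s['eef_pos'].round(4),'F',s['force'].round(1),'M',s['moment'].round(2),'rot',w)
E
python3 st.py
```

```text
t 6.2 w 0.0406 p [0.5898 0.1987 0.1702] F [ 0.3 -0.8 -0. ] M [-0.42 -0.43 -0.02] rot [-0.22 -0.28  6.2 ]
```

{"op": "carry_out", "data": {
  "deltas": [
    [0,0,0,0,0,0.8],
    [0,0,0,0,0,0.2]
  ]
}}

```text
t: 6.4
eef_pos: [0.5918, 0.1985, 0.1719]
ee_rot: [1.537, 1.392, 2.956]
force: [-0.9, 0.6, 0.1]
width: 0.041
```

```bash
python3 st.py; python3 - <<'E'
from plan import *
from station import cams
import cv2
a=cams.grab_frame('scene')['pixels'][:,:,::-1];b=cams.grab_frame('side')['pixels'][:,:,::-1]
cv2.imwrite('pics/s9.png',np.hstack([cv2.resize(a[180:330,180:280],(400,600),interpolation=2),cv2.resize(b[200:350,380:480],(400,600),interpolation=2)]))
E
```

```text
t 6.4 w 0.041 p [0.5918 0.1985 0.1719] F [-0.9  0.6  0.1] M [-0.21 -0.34  0.07] rot [-0.26 -0.32 10.24]
```

View pics/s9.png

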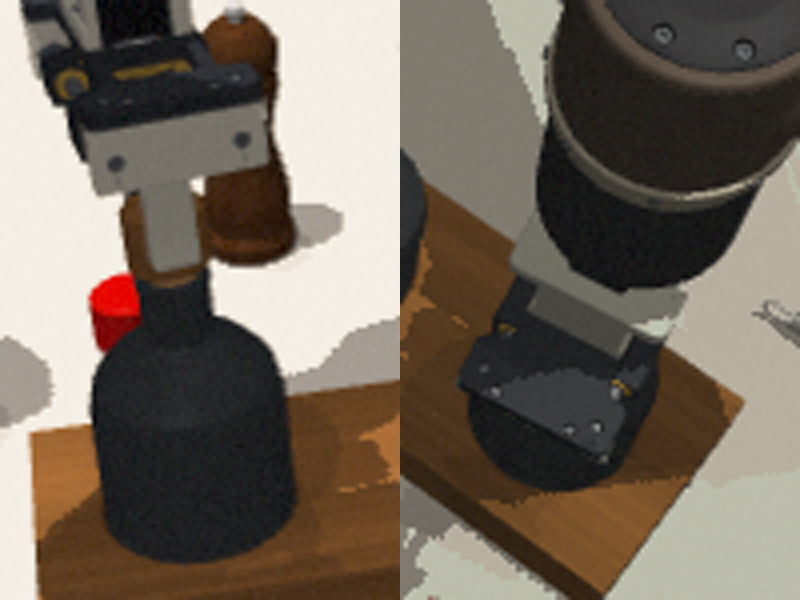

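{"op": "carry_out", "data": {
  "deltas": [
    [-0.02,0,0,0,0,-1],
    [-0.02,0,0,0,0,-1],
    [-0.02,0,0,0,0,-1]
  ]
}}

```text
t: 6.8
eef_pos: [0.5926, 0.1979, 0.1715]
ee_rot: [-1.429, 1.535, -0.015]
force: [-1.7, 0.8, -2.8]
width: 0.0407
```

```bash
python3 st.py
```

```text
t 6.8 w 0.0407 p [0.5926 0.1979 0.1715] F [-1.7  0.8 -2.8] M [ 0.11  0.94 -0.  ] rot [-0.03 -0.29 -2.04]
```

{"op": "carry_out", "data": {
  "deltas": [
    [-0.02,0,0,0,0,-1],
    [-0.02,0,0,0,0,-0.9]
  ]
}}

```text
t: 7.0
eef_pos: [0.5909, 0.1984, 0.1721]
ee_rot: [-1.532, 1.398, -0.117]
force: [1.4, -0.9, -2.0]
width: 0.0408
```

```bash
python3 st.py; python3 - <<'E'
from plan import *
from station import cams
import cv2
a=cams.grab_frame('scene')['pixels'][:,:,::-1];b=cams.grab_frame('side')['pixels'][:,:,::-1]
cv2.imwrite('pics/s10.png',np.hstack([cv2.resize(a[180:330,180:280],(400,600),interpolation=2),cv2.resize(b[200:350,380:480],(400,600),interpolation=2)]))
E
```

```text
t 7.0 w 0.0408 p [0.5909 0.1984 0.1721] F [ 1.4 -0.9 -2. ] M [0.12 0.59 0.03] rot [-0.05 -0.39 -9.89]
```

View pics/s10.png

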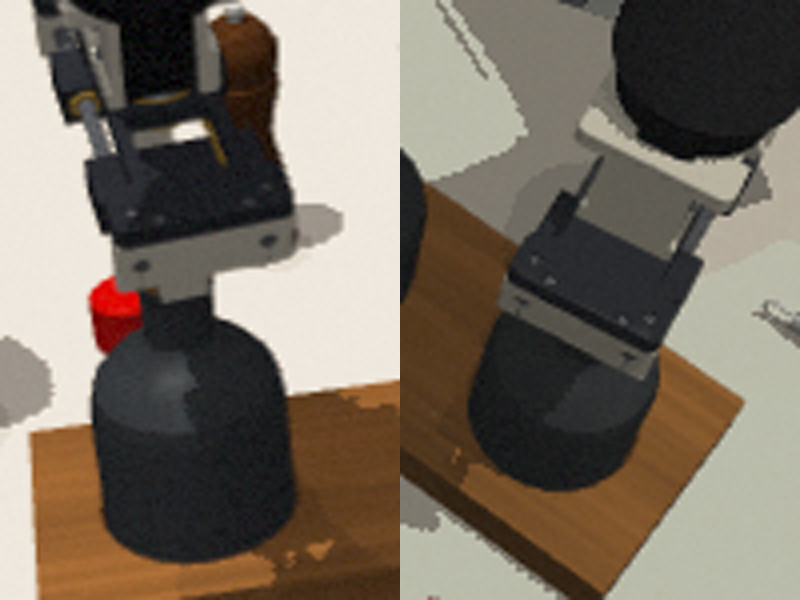

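{"op": "carry_out", "data": {
  "deltas": [
    [-0.03,0,0,0,0,1],
    [-0.03,0,0,0,0,1],
    [-0.03,0,0,0,0,1],
    [-0.03,0,0,0,0,1],
    [-0.03,0,0,0,0,0.9]
  ]
}}

```text
t: 7.6
eef_pos: [0.5844, 0.2003, 0.1763]
ee_rot: [1.518, 1.378, 2.945]
force: [1.2, -0.7, -8.1]
width: 0.0405
```

```bash
python3 st.py
```

```text
t 7.6 w 0.0405 p [0.5844 0.2003 0.1763] F [ 1.2 -0.7 -8.1] M [-0.46 -1.63  0.03] rot [-0.77 -0.5  11.01]
```

{"op": "carry_out", "data": {
  "deltas": [
    [-0.03,0,0,0,0,-1],
    [-0.03,0,0,0,0,-1],
    [-0.03,0,0,0,0,-1],
    [-0.03,0,0,0,0,-1],
    [-0.03,0,0,0,0,-0.9]
  ]
}}

```text
t: 8.1
eef_pos: [0.5894, 0.1993, 0.1741]
ee_rot: [-1.526, 1.428, -0.106]
force: [1.1, -1.9, -3.9]
width: 0.0407
```

```bash
python3 st.py
```

```text
t 8.1 w 0.0407 p [0.5894 0.1993 0.1741] F [ 1.1 -1.9 -3.9] M [-0.32  0.71 -0.07] rot [-0.4  -0.39 -8.17]
```

{"op": "carry_out", "data": {
  "deltas": [
    [-0.02,0,0,0,0,1],
    [-0.02,0,0,0,0,1],
    [-0.02,0,0,0,0,1],
    [-0.02,0,0,0,0,1],
    [0,0,0,0,0,0.5]
  ]
}}

```text
t: 8.6
eef_pos: [0.5838, 0.1991, 0.1749]
ee_rot: [1.528, 1.382, 2.96]
force: [1.7, 0.2, -3.0]
width: 0.0409
```

```bash
python3 st.py; python3 - <<'E'
from plan import *
from station import cams
import cv2
a=cams.grab_frame('scene')['pixels'][:,:,::-1];b=cams.grab_frame('side')['pixels'][:,:,::-1]
cv2.imwrite('pics/s11.png',np.hstack([cv2.resize(a[180:330,180:280],(400,600),interpolation=2),cv2.resize(b[200:350,380:480],(400,600),interpolation=2)]))
E
```

```text
t 8.6 w 0.0409 p [0.5838 0.1991 0.1749] F [ 1.7  0.2 -3. ] M [-0.33 -1.96 -0.03] rot [-1.02 -0.37 10.8 ]
```

View pics/s11.png

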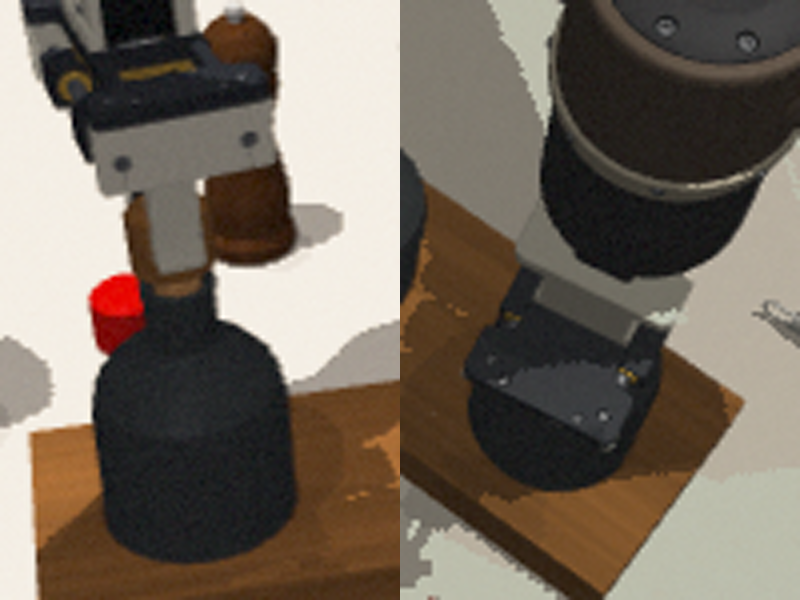

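{"op": "carry_out", "data": {
  "deltas": [
    [-0.02,0,0,0.05,0,-1],
    [-0.02,0,0,0.05,0,-1],
    [-0.02,0,0,0.05,0,-1],
    [-0.02,0,0,0.05,0.05,-1],
    [-0.02,0,0,0.05,0.05,-0.9]
  ]
}}

```text
t: 9.2
eef_pos: [0.5883, 0.1989, 0.1757]
ee_rot: [-1.552, 1.408, -0.143]
force: [1.6, -0.9, -3.7]
width: 0.0404
```

```bash
python3 st.py
```

```text
t 9.2 w 0.0404 p [0.5883 0.1989 0.1757] F [ 1.6 -0.9 -3.7] M [-0.24  0.61 -0.04] rot [ 0.26 -0.15 -9.32]
```

{"op": "carry_out", "data": {
  "deltas": [
    [-0.02,-0.03,0,0,0,1],
    [-0.02,-0.03,0,0,0,1],
    [-0.02,-0.03,0,0,0,1],
    [-0.02,-0.03,0,0,0,1],
    [-0.02,-0.03,0,0,0,0.5]
  ]
}}

```text
t: 9.7
eef_pos: [0.5847, 0.1974, 0.1768]
ee_rot: [1.555, 1.403, 2.975]
force: [1.8, -0.3, -6.5]
width: 0.0406
```

```bash
python3 st.py
```

```text
t 9.7 w 0.0406 p [0.5847 0.1974 0.1768] F [ 1.8 -0.3 -6.5] M [-0.14 -1.43 -0.  ] rot [-0.36 -0.12  9.62]
```

{"op": "carry_out", "data": {
  "deltas": [
    [-0.03,0,0,0,0,-1],
    [-0.03,0,0,0,0,-1],
    [-0.03,0,0,0,0,-1],
    [-0.03,0,0,0,0,-1],
    [-0.03,0,0,0,0,-0.8]
  ]
}}

```text
t: 10.2
eef_pos: [0.588, 0.1986, 0.1779]
ee_rot: [-1.539, 1.401, -0.122]
force: [-0.1, 0.6, -4.8]
width: 0.0406
```

```bash
python3 st.py
```

```text
t 10.2 w 0.0406 p [0.588  0.1986 0.1779] F [-0.1  0.6 -4.8] M [0.01 0.77 0.04] rot [-0.17 -0.33 -9.72]
```

{"op": "carry_out", "data": {
  "deltas": [
    [-0.02,-0.03,0,0,0,1],
    [-0.02,-0.03,0,0,0,1],
    [-0.02,-0.03,0,0,0,1],
    [-0.02,-0.03,0,0,0,1],
    [-0.02,-0.03,0,0,0,0.7]
  ]
}}

```text
t: 10.7
eef_pos: [0.5849, 0.1977, 0.18]
ee_rot: [1.532, 1.397, 2.961]
force: [0.8, 0.5, -5.6]
width: 0.0409
```

```bash
python3 st.py; python3 - <<'E'
from plan import *
from station import cams
import cv2
a=cams.grab_frame('scene')['pixels'][:,:,::-1];b=cams.grab_frame('side')['pixels'][:,:,::-1]
cv2.imwrite('pics/s12.png',np.hstack([cv2.resize(a[180:330,180:280],(400,600),interpolation=2),cv2.resize(b[200:350,380:480],(400,600),interpolation=2)]))
E
```

```text
t 10.7 w 0.0409 p [0.5849 0.1977 0.18  ] F [ 0.8  0.5 -5.6] M [-0.13 -1.43  0.04] rot [-0.86 -0.31  9.97]
```

View pics/s12.png

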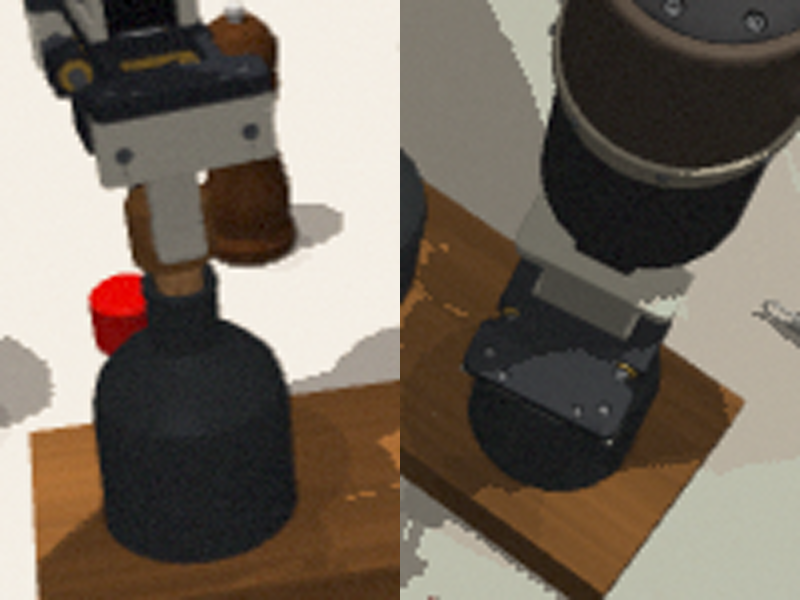

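Good progress: more of the cork now shows above the rim (scene crop (180,280)), and the carafe is still seated. I'll keep rocking.

{"op": "carry_out", "data": {
  "deltas": [
    [-0.03,0,0,0,0,-1],
    [-0.03,0,0,0,0,-1],
    [-0.03,0,0,0,0,-1],
    [-0.03,0,0,0,0,-1],
    [-0.03,0,0,0,0,-0.8]
  ]
}}

```text
t: 11.3
eef_pos: [0.5872, 0.1985, 0.1818]
ee_rot: [-1.513, 1.399, -0.088]
force: [1.2, 0.4, -4.9]
width: 0.0407
```

```bash
python3 st.py
```

```text
t 11.3 w 0.0407 p [0.5872 0.1985 0.1818] F [ 1.2  0.4 -4.9] M [0.14 0.73 0.01] rot [-0.66 -0.62 -9.8 ]
```

{"op": "carry_out", "data": {
  "deltas": [
    [-0.02,-0.03,0,0,0,1],
    [-0.02,-0.03,0,0,0,1],
    [-0.02,-0.03,0,0,0,1],
    [-0.02,-0.03,0,0,0,1],
    [-0.02,-0.03,0,0,0,0.7]
  ]
}}

```text
t: 11.8
eef_pos: [0.5839, 0.1976, 0.1863]
ee_rot: [1.498, 1.405, 2.937]
force: [1.8, -0.3, -3.8]
width: 0.0404
```

```bash
python3 st.py
```

```text
t 11.8 w 0.0404 p [0.5839 0.1976 0.1863] F [ 1.8 -0.3 -3.8] M [-0.19 -1.3  -0.07] rot [-1.47 -0.57  9.46]
```

{"op": "carry_out", "data": {
  "deltas": [
    [-0.03,0,0,0,0,-1],
    [-0.03,0,0,0,0,-1],
    [-0.03,0,0,0,0,-1],
    [-0.03,0,0,0,0,-1],
    [-0.03,0,0,0,0,-0.8]
  ]
}}

```text
t: 12.3
eef_pos: [0.5883, 0.1986, 0.1908]
ee_rot: [-1.484, 1.389, -0.048]
force: [0.4, 0.6, -0.4]
width: 0.0405
```

```bash
python3 st.py
```

```text
t 12.3 w 0.0405 p [0.5883 0.1986 0.1908] F [ 0.4  0.6 -0.4] M [-0.21  0.9  -0.03] rot [ -1.28  -1.02 -10.37]
```

{"op": "carry_out", "data": {
  "deltas": [
    [-0.03,0,0,0.1,0.05,1],
    [-0.03,0,0,0.1,0.05,1],
    [-0.03,0,0,0.1,0.05,0.5]
  ]
}}

```text
t: 12.6
eef_pos: [0.5802, 0.1971, 0.1942]
ee_rot: [-0.479, 1.564, 0.945]
force: [1.8, 0.8, -0.6]
width: 0.0405
```

```bash
python3 st.py
```

```text
t 12.6 w 0.0405 p [0.5802 0.1971 0.1942] F [ 1.8  0.8 -0.6] M [ 0.07 -0.77 -0.06] rot [-0.59 -0.33 -0.17]
```

{"op": "carry_out", "data": {
  "deltas": [
    [-0.05,0,0,0.1,0.05,0],
    [-0.05,0,0,0,0,0],
    [-0.05,0,0,0,0,0]
  ]
}}

```text
t: 12.9
eef_pos: [0.581, 0.1976, 0.2014]
ee_rot: [-0.952, 1.564, 0.465]
force: [-0.3, 0.5, -1.0]
width: 0.0406
```

```bash
python3 st.py; python3 - <<'E'
from plan import *
from station import cams
import cv2
a=cams.grab_frame('scene')['pixels'][:,:,::-1];b=cams.grab_frame('side')['pixels'][:,:,::-1]
cv2.imwrite('pics/s13.png',np.hstack([cv2.resize(a[180:330,180:280],(400,600),interpolation=2),cv2.resize(b[200:350,380:480],(400,600),interpolation=2)]))
E
```

```text
t 12.9 w 0.0406 p [0.581  0.1976 0.2014] F [-0.3  0.5 -1. ] M [0.   0.12 0.04] rot [-0.18 -0.24 -0.33]
```

View pics/s13.png

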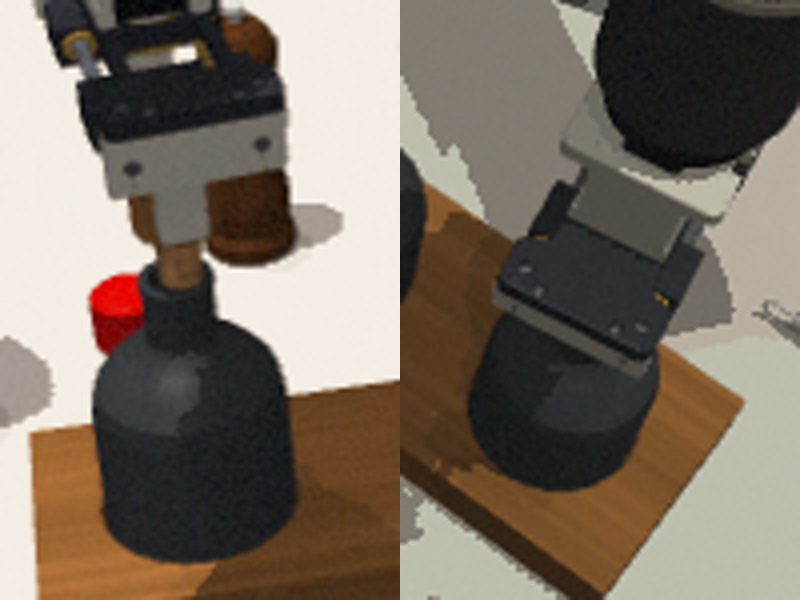

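{"op": "carry_out", "data": {
  "deltas": [
    [-0.15,0,0,0,0,0],
    [-0.15,0,0,0,0,0],
    [-0.3,0,0,0,0,0],
    [-0.5,0,0,0,0,0],
    [-0.7,0,0,0,0,0]
  ]
}}

```text
t: 13.5
eef_pos: [0.5774, 0.1965, 0.2745]
ee_rot: [-1.372, 1.57, 0.046]
force: [0.4, 0.1, -0.9]
width: 0.0407
```

{"op": "carry_out", "data": {
  "deltas": [
    [-0.7,0,0,0,0,0],
    [-0.3,0,0,0,0,0],
    [0,0,0,0,0,0]
  ]
}}

```text
t: 13.8
eef_pos: [0.5787, 0.1968, 0.3225]
ee_rot: [-0.997, 1.562, 0.422]
force: [0.3, -0.1, -0.4]
width: 0.041
```

```bash
python3 st.py; python3 - <<'E'
from plan import *
from station import cams
import cv2
a=cams.grab_frame('scene')['pixels'][:,:,::-1];b=cams.grab_frame('side')['pixels'][:,:,::-1]
cv2.imwrite('pics/s14.png',np.hstack([cv2.resize(a[150:350,180:315],(405,600),interpolation=2),cv2.resize(b[170:370,350:480],(390,600),interpolation=2)]))
plan([0.50,-0.22,0.30],Rd(135))
E
```

```text
t 13.8 w 0.041 p [0.5787 0.1968 0.3225] F [ 0.3 -0.1 -0.4] M [ 0.04  0.08 -0.01] rot [-0.27 -0.29 -0.44]
t 13.9 rows 11
[[0.04, 0.03, -0.96, 0.82, 0.01, 0.01], [0.04, -0.02, -0.96, 0.82, 0.01, 0.0], [0.04, -0.08, -0.96, 0.83, 0.01, 0.01], [0.05, -0.13, -0.95, 0.82, 0.0, 0.0], [0.05, -0.19, -0.95, 0.83, 0.01, 0.01]]
[[0.04, -0.24, -0.93, 0.82, 0.0, 0.0], [0.05, -0.3, -0.92, 0.83, 0.01, 0.01], [0.05, -0.35, -0.9, 0.82, 0.0, 0.0], [0.04, -0.4, -0.88, 0.83, 0.01, 0.01], [0.05, -0.45, -0.85, 0.82, 0.0, 0.0]]
[[0.04, -0.5, -0.82, 0.83, 0.01, 0.01]]
```

View pics/s14.png

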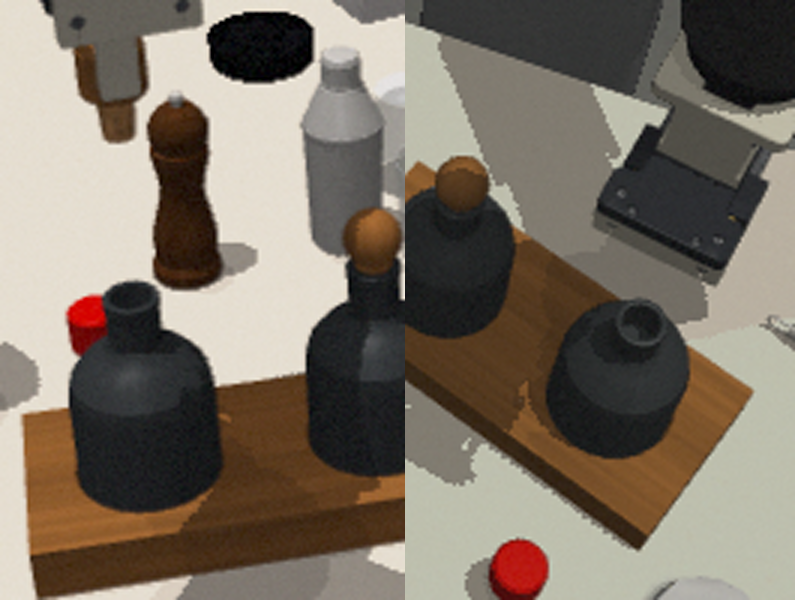

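{"op": "carry_out", "data": {
  "deltas": [
    [0,0.03,-0.5,0.5,0,0],
    [0,0,-0.8,0.8,0,0],
    [0,-0.06,-0.96,0.8,0,0],
    [0,-0.1,-0.95,0.8,0,0],
    [0,-0.15,-0.95,0.8,0,0]
  ]
}}

```text
t: 14.4
eef_pos: [0.5407, 0.0287, 0.3102]
ee_rot: [2.312, 1.562, -2.819]
force: [0.2, 0.1, -0.6]
width: 0.0408
```

{"op": "carry_out", "data": {
  "deltas": [
    [0.05,-0.2,-0.95,0.8,0,0],
    [0.05,-0.28,-0.92,0.8,0,0],
    [0.05,-0.33,-0.9,0.8,0,0],
    [0.05,-0.4,-0.88,0.8,0,0],
    [0.05,-0.45,-0.85,0.8,0,0]
  ]
}}

```text
t: 14.9
eef_pos: [0.497, -0.1704, 0.2941]
ee_rot: [2.448, 1.552, -2.978]
force: [0.9, 0.2, -0.0]
width: 0.0409
```

```bash
python3 st.py; python3 - <<'E'
from plan import *
plan([0.458,-0.354,0.22],Rd(130),vmax=.9)
E
```

```text
t 14.9 w 0.0409 p [ 0.497  -0.1704  0.2941] F [ 0.9  0.2 -0. ] M [-0.04 -0.12  0.04] rot [31.87  0.6   0.88]
t 14.9 rows 6
[[0.31, -0.38, -0.68, 0.38, -0.04, -0.03], [0.31, -0.4, -0.67, 0.38, -0.04, -0.02], [0.31, -0.42, -0.66, 0.38, -0.03, -0.03], [0.31, -0.43, -0.65, 0.38, -0.04, -0.02], [0.32, -0.45, -0.64, 0.38, -0.03, -0.03]]
[[0.31, -0.46, -0.63, 0.38, -0.04, -0.02]]
```

{"op": "carry_out", "data": {
  "deltas": [
    [0.3,-0.38,-0.68,0.4,-0.05,-0.05],
    [0.3,-0.4,-0.67,0.4,-0.05,-0.05],
    [0.3,-0.42,-0.66,0.4,-0.05,-0.05],
    [0.3,-0.43,-0.65,0.4,-0.05,-0.05],
    [0.3,-0.35,-0.5,0.3,0,0]
  ]
}}

```text
t: 15.4
eef_pos: [0.4561, -0.3246, 0.2271]
ee_rot: [2.516, 1.565, -3.057]
force: [1.5, -0.5, -0.3]
width: 0.0408
```

{"op": "carry_out", "data": {
  "deltas": [
    [0.1,-0.1,-0.2,0.1,0,0],
    [0,0,0,0,0,0]
  ]
}}

```text
t: 15.6
eef_pos: [0.448, -0.335, 0.2183]
ee_rot: [2.248, 1.558, 2.945]
force: [0.1, -1.1, -0.6]
width: 0.0406
```

```bash
python3 st.py; python3 - <<'E'
from plan import *
from station import cams
import cv2
s=arm.get_state();np.save('w3.npy',np.r_[s['eef_pos'],s['ee_rot']])
c=cams.grab_frame('wrist')['pixels'][:,:,::-1];b=cams.grab_frame('side')['pixels'][:,:,::-1]
cv2.imwrite('pics/w15.png',c)
cv2.imwrite('pics/s15.png',cv2.resize(b[100:250,170:370],(800,600),interpolation=2))
plan([0.458,-0.354,0.12],Rd(130),vmax=.7)
E
```

```text
t 15.6 w 0.0406 p [ 0.448  -0.335   0.2183] F [ 0.1 -1.1 -0.6] M [ 0.04 -0.12 -0.01] rot [41.1   0.24  0.73]
t 15.7 rows 4
[[0.62, -0.14, -0.03, 0.0, -0.03, -0.03], [0.62, -0.13, -0.04, 0.0, -0.03, -0.03], [0.62, -0.14, -0.03, 0.0, -0.02, -0.03], [0.62, -0.13, -0.04, 0.0, -0.03, -0.04]]
```

View pics/w15.png

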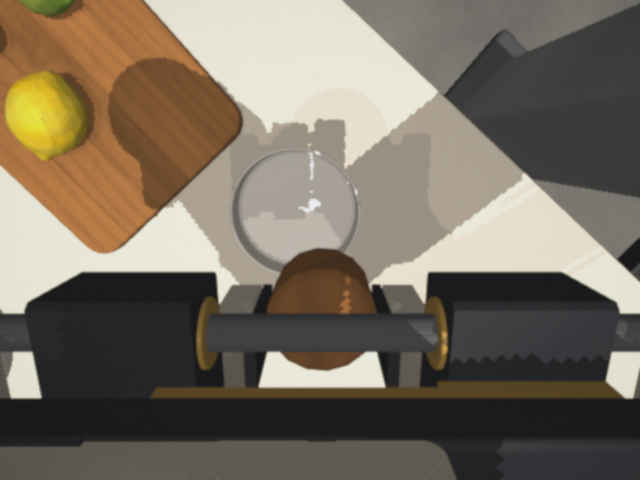

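View pics/s15.png

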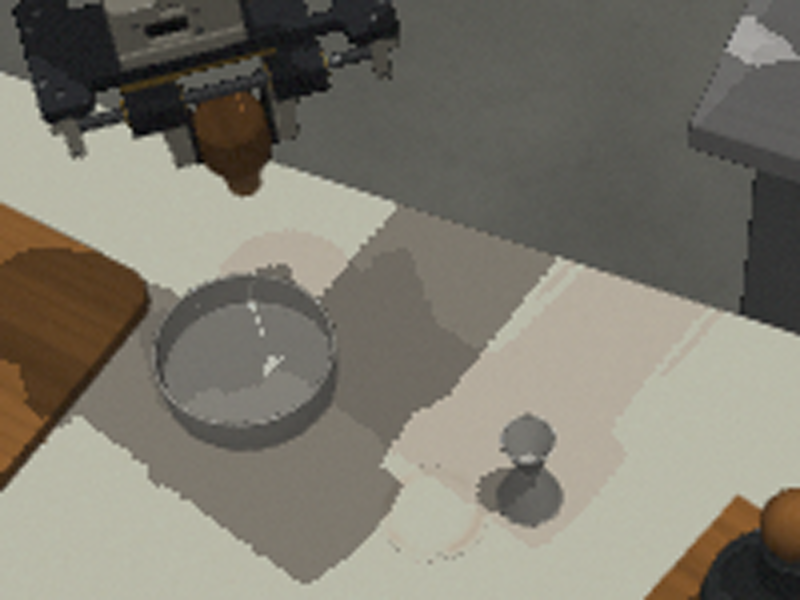

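```bash
python3 - <<'E'
from plan import *
import cv2
w=np.load('w3.npy');print(watz(w,295.5,211,.036))
# predicted drum outline in wrist: top at tool x=-.067+... : axis at y=z=0
for x in (.0185,-.0115,-.0115-.034):
  for r in (.010,.0125,.021):
    o=[]
    for z in(-r,0,r):
      q=HE[:,:3].T@(np.array([x,0,z])-HE[:,3]);o.append((244.39-406.17*q[1]/-q[2]).round(0))
    print(x,r,o)
a=cv2.imread('pics/w15.png');cv2.imwrite('pics/w15c.png',cv2.resize(a[230:390,230:410],None,fx=4,fy=4,interpolation=2))
E
```

```text
[ 0.45810609 -0.35509121  0.036     ]
0.0185 0.01 [np.float64(254.0), np.float64(273.0), np.float64(291.0)]
0.0185 0.0125 [np.float64(249.0), np.float64(273.0), np.float64(295.0)]
0.0185 0.021 [np.float64(233.0), np.float64(273.0), np.float64(310.0)]
-0.0115 0.01 [np.float64(273.0), np.float64(294.0), np.float64(315.0)]
-0.0115 0.0125 [np.float64(267.0), np.float64(294.0), np.float64(320.0)]
-0.0115 0.021 [np.float64(249.0), np.float64(294.0), np.float64(337.0)]
-0.0455 0.01 [np.float64(303.0), np.float64(329.0), np.float64(353.0)]
-0.0455 0.0125 [np.float64(297.0), np.float64(329.0), np.float64(359.0)]
-0.0455 0.021 [np.float64(274.0), np.float64(329.0), np.float64(380.0)]
```

View pics/w15c.png

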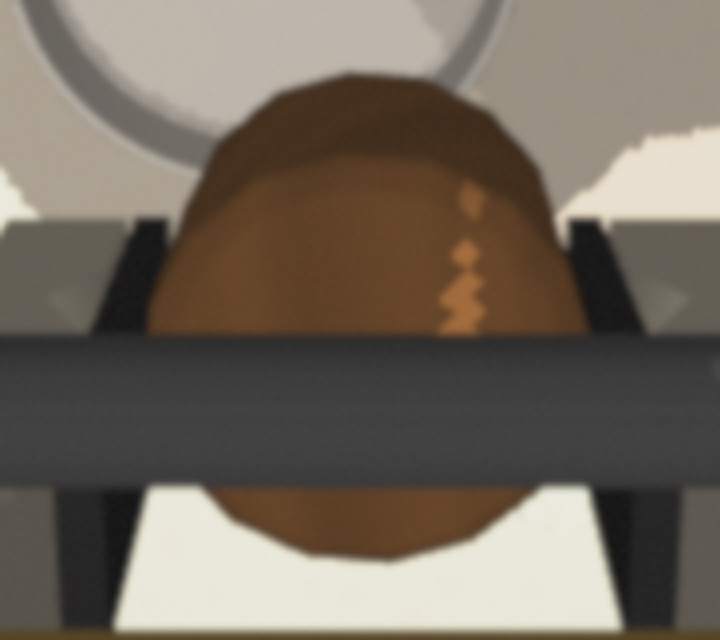

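{"op": "carry_out", "data": {
  "deltas": [
    [0.6,-0.14,-0.03,0,-0.03,-0.05],
    [0.8,-0.14,-0.04,0,-0.03,-0.05],
    [0.8,-0.14,-0.04,0,0,-0.05],
    [0.8,-0.13,-0.04,0,0,-0.03],
    [0.5,0,0,0,0,0]
  ]
}}

```text
t: 16.2
eef_pos: [0.4664, -0.3528, 0.0834]
ee_rot: [-1.326, 1.552, -0.619]
force: [0.1, -0.2, -0.4]
width: 0.0406
```

{"op": "carry_out", "data": {
  "deltas": [
    [0.1,0,0,0,0,0],
    [0,0,0,0,0,0]
  ]
}}

```text
t: 16.4
eef_pos: [0.4665, -0.3505, 0.0779]
ee_rot: [-1.372, 1.555, -0.662]
force: [-0.0, 0.4, 0.5]
width: 0.0404
```

```bash
python3 st.py; python3 - <<'E'
from plan import *
from station import cams
import cv2
b=cams.grab_frame('side')['pixels'][:,:,::-1]
cv2.imwrite('pics/s16.png',cv2.resize(b[130:250,170:330],(800,600),interpolation=2))
plan([0.458,-0.355,0.06],Rd(130),vmax=.5)
E
```

```text
t 16.4 w 0.0404 p [ 0.4665 -0.3505  0.0779] F [-0.   0.4  0.5] M [0.   0.02 0.04] rot [40.32  0.14 -0.93]
t 16.45 rows 2
[[0.23, 0.03, -0.12, 0.08, 0.03, 0.12], [0.23, 0.03, -0.12, 0.09, 0.02, 0.11]]
```

View pics/s16.png

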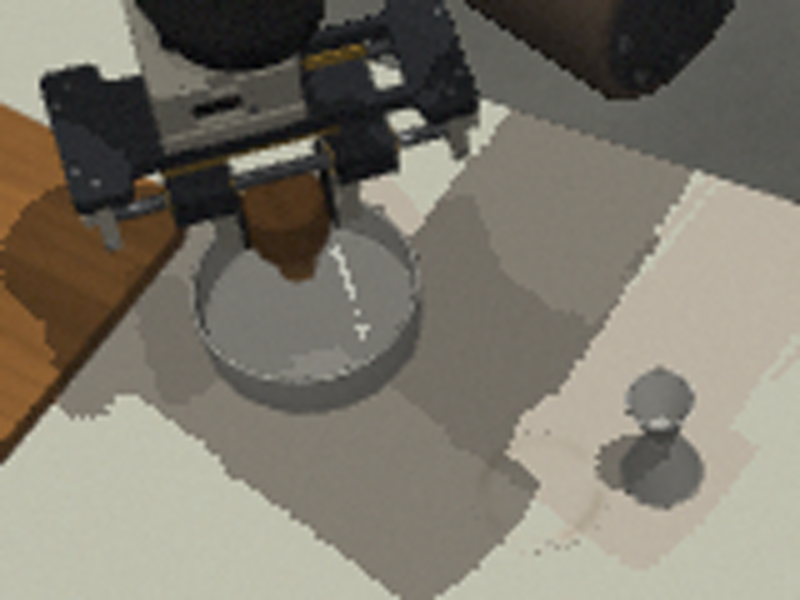

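```bash
python3 - <<'E'
from h import *
for z in(.05,.056,.062):print(atz('side',229.6,185,z))
print(atz('side',170+308/5,130+(210+383)/2/5,.036))
E
```

```text
[ 0.46451959 -0.35001948  0.05      ]
[ 0.46783455 -0.34750829  0.056     ]
[ 0.47114951 -0.34499711  0.062     ]
[ 0.46691104 -0.34517253  0.036     ]
```

{"op": "carry_out", "data": {
  "deltas": [
    [0.25,0.03,-0.12,0.1,0,0.12],
    [0.25,0.03,-0.12,0.1,0,0.12],
    [0,0,0,0,0,0]
  ]
}}

```text
t: 16.75
eef_pos: [0.4599, -0.3555, 0.0604]
ee_rot: [-0.46, 1.563, 0.237]
force: [-0.2, -0.5, -0.5]
width: 0.0409
```

```bash
python3 st.py; python3 - <<'E'
from plan import *
plan([0.458,-0.355,0.035],Rd(130),vmax=.4)
E
```

```text
t 16.75 w 0.0409 p [ 0.4599 -0.3555  0.0604] F [-0.2 -0.5 -0.5] M [ 0.05  0.08 -0.03] rot [41.09 -0.3  -0.32]
t 16.75 rows 2
[[0.32, 0.02, -0.02, -0.01, 0.05, 0.02], [0.31, 0.02, -0.01, -0.01, 0.04, 0.03]]
```

{"op": "carry_out", "data": {
  "deltas": [
    [0.3,0.02,0.03,0,0.05,0.03],
    [0.25,0,0.03,0,0.04,0.03],
    [0,0,0,0,0,0]
  ]
}}

```text
t: 17.05
eef_pos: [0.4615, -0.3538, 0.0371]
ee_rot: [0.592, 1.57, 1.287]
force: [0.3, -0.2, -0.9]
width: 0.0409
```

```bash
python3 st.py
```

```text
t 17.05 w 0.0409 p [ 0.4615 -0.3538  0.0371] F [ 0.3 -0.2 -0.9] M [0.01 0.04 0.02] rot [ 4.116e+01 -2.000e-02  1.000e-02]
```

{"op": "carry_out", "data": {
  "deltas": [
    [0.08,0,0,0,0,0.02],
    [0.08,0,0,0,0,0]
  ]
}}

```text
t: 17.25
eef_pos: [0.4617, -0.3538, 0.0301]
ee_rot: [1.559, 1.569, 2.255]
force: [-0.3, -0.0, -0.9]
width: 0.0407
```

```bash
python3 st.py; python3 - <<'E'
from station import cams
import cv2
b=cams.grab_frame('side')['pixels'][:,:,::-1]
cv2.imwrite('pics/s17.png',cv2.resize(b[130:250,170:330],(800,600),interpolation=2))
E
```

```text
t 17.25 w 0.0407 p [ 0.4617 -0.3538  0.0301] F [-0.3 -0.  -0.9] M [ 0.01  0.03 -0.01] rot [ 4.113e+01 -4.000e-02  1.000e-01]
```

View pics/s17.png

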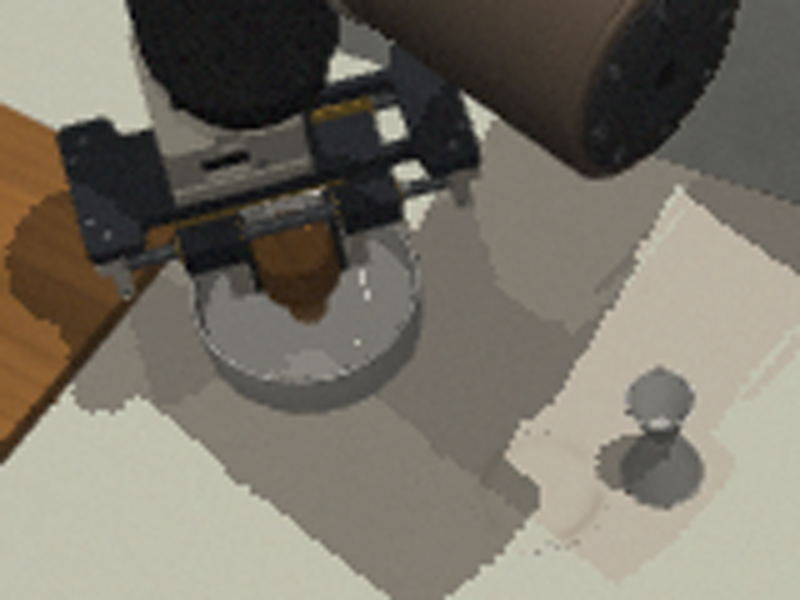

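{"op": "carry_out", "data": {
  "deltas": [
    [0.04,0,0,0,0,0],
    [0.04,0,0,0,0,0]
  ]
}}

```text
t: 17.5
eef_pos: [0.4617, -0.3538, 0.0264]
ee_rot: [1.564, 1.569, 2.26]
force: [0.3, -0.0, -0.4]
width: 0.0412
```

{"op": "carry_out", "data": {
  "deltas": [
    [0.03,0,0,0,0,0],
    [0.03,0,0,0,0,0]
  ]
}}

```text
t: 17.7
eef_pos: [0.4619, -0.3539, 0.0241]
ee_rot: [1.36, 1.569, 2.055]
force: [-0.5, -0.7, -0.4]
width: 0.041
```

```bash
python3 st.py
```

```text
t 17.7 w 0.041 p [ 0.4619 -0.3539  0.0241] F [-0.5 -0.7 -0.4] M [0.02 0.08 0.01] rot [41.13 -0.05  0.07]
```

{"op": "carry_out", "data": {
  "deltas": [
    [0.03,0,0,0,0,0],
    [0.03,0,0,0,0,0]
  ]
}}

```text
t: 17.9
eef_pos: [0.462, -0.354, 0.0229]
ee_rot: [1.471, 1.57, 2.168]
force: [-4.8, 5.9, 20.0]
width: 0.0408
```

```bash
python3 st.py
```

```text
t 17.9 w 0.0408 p [ 0.462  -0.354   0.0229] F [-4.8  5.9 20. ] M [ 2.35  1.89 -0.  ] rot [ 4.109e+01 -2.000e-02  4.000e-02]
```

{"op": "carry_out", "data": {
  "deltas": [
    [0.03,0,0,0,0,0],
    [0.03,0,0,0,0,0]
  ]
}}

```text
t: 18.1
eef_pos: [0.4619, -0.354, 0.023]
ee_rot: [2.044, 1.571, 2.742]
force: [-2.8, 3.4, 10.4]
width: 0.0406
```

```bash
python3 st.py; python3 - <<'E'
from station import cams
import cv2
b=cams.grab_frame('side')['pixels'][:,:,::-1]
cv2.imwrite('pics/s18.png',cv2.resize(b[130:250,170:330],(800,600),interpolation=2))
E
```

```text
t 18.1 w 0.0406 p [ 0.4619 -0.354   0.023 ] F [-2.8  3.4 10.4] M [1.49 1.17 0.04] rot [4.105e+01 0.000e+00 1.000e-02]
```

View pics/s18.png

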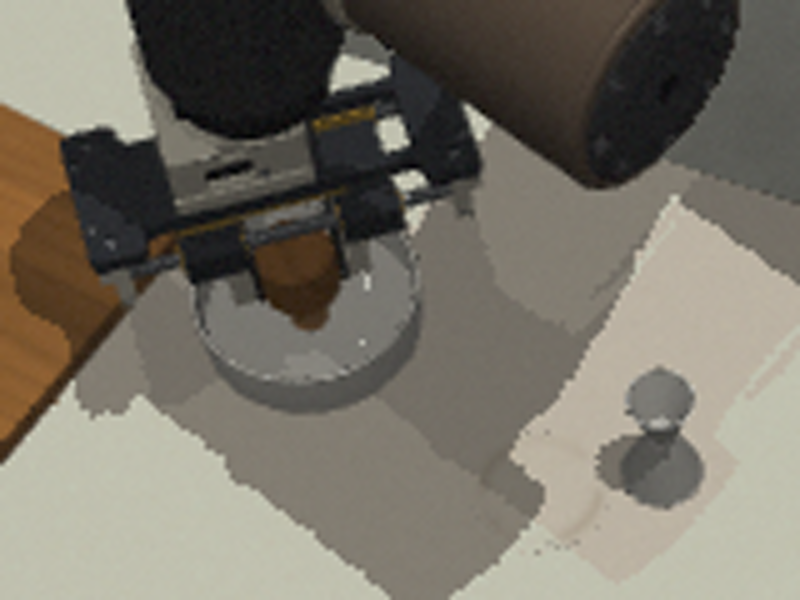

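{"op": "carry_out", "data": {
  "deltas": [
    [-0.02,0,0,0,0,0],
    [0,0,0,0,0,0]
  ],
  "newtons": 15
}}

```text
t: 18.35
eef_pos: [0.4622, -0.354, 0.0244]
ee_rot: [-1.024, 1.57, -0.327]
force: [0.0, -0.5, -0.8]
width: 0.0417
```

```bash
python3 st.py
```

```text
t 18.35 w 0.0417 p [ 0.4622 -0.354   0.0244] F [ 0.  -0.5 -0.8] M [0.01 0.07 0.01] rot [ 4.104e+01 -1.000e-02 -5.000e-02]
```

{"op": "carry_out", "data": {
  "deltas": [
    [0.02,0,0,0,0,0],
    [0.02,0,0,0,0,0]
  ],
  "newtons": 4
}}

```text
t: 18.55
eef_pos: [0.4624, -0.3541, 0.0228]
ee_rot: [-1.108, 1.569, -0.411]
force: [-0.5, 0.7, 7.0]
width: 0.0418
```

```bash
python3 st.py
```

```text
t 18.55 w 0.0418 p [ 0.4624 -0.3541  0.0228] F [-0.5  0.7  7. ] M [ 0.51  0.55 -0.03] rot [ 4.103e+01 -1.000e-02 -8.000e-02]
```

{"op": "carry_out", "data": {
  "deltas": [
    [0,0,0,0,0,0],
    [0,0,0,0,0,0],
    [0,0,0,0,0,0]
  ],
  "hand": 0.4
}}

```text
t: 18.85
eef_pos: [0.4623, -0.3542, 0.0223]
ee_rot: [-1.183, 1.57, -0.485]
force: [-0.1, 0.1, -0.0]
width: 0.0521
```

```bash
python3 st.py; python3 - <<'E'
from station import cams
import cv2,numpy as np
b=cams.grab_frame('side')['pixels'][:,:,::-1];c=cams.grab_frame('wrist')['pixels'][:,:,::-1]
cv2.imwrite('pics/s19.png',np.hstack([cv2.resize(b[140:240,180:280],(400,400),interpolation=2),cv2.resize(c[220:400,230:410],(400,400),interpolation=2)]))
E
```

```text
t 18.85 w 0.0521 p [ 0.4623 -0.3542  0.0223] F [-0.1  0.1 -0. ] M [0.02 0.05 0.  ] rot [ 4.104e+01 -0.000e+00 -4.000e-02]
```

View pics/s19.png

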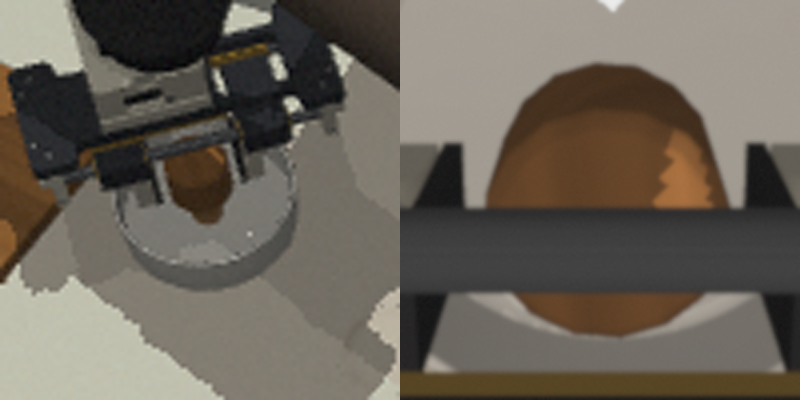

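{"op": "carry_out", "data": {
  "deltas": [
    [-0.1,0,0,0,0,0],
    [-0.2,0,0,0,0,0],
    [-0.3,0,0,0,0,0],
    [-0.5,0,0,0,0,0],
    [-0.6,0,0,0,0,0]
  ],
  "hand": 0.33
}}

```text
t: 19.45
eef_pos: [0.4603, -0.3533, 0.0918]
ee_rot: [2.08, 1.566, 2.777]
force: [1.1, -0.2, 0.3]
width: 0.0588
```

{"op": "carry_out", "data": {
  "deltas": [
    [-0.8,0,0,0,0,0],
    [-1,0,0,0,0,0],
    [-1,0,0,0,0,0],
    [-0.5,0,0,0,0,0],
    [0,0,0,0,0,0]
  ]
}}

```text
t: 19.95
eef_pos: [0.4614, -0.3545, 0.2395]
ee_rot: [-1.285, 1.565, -0.588]
force: [0.2, -0.3, 0.0]
width: 0.0588
```

```bash
python3 st.py; python3 - <<'E'
from station import cams
import cv2,numpy as np
b=cams.grab_frame('side')['pixels'][:,:,::-1];c=cams.grab_frame('scene')['pixels'][:,:,::-1];w=cams.grab_frame('wrist')['pixels'][:,:,::-1]
cv2.imwrite('pics/w20.png',w)
cv2.imwrite('pics/s20.png',np.vstack([cv2.resize(b[130:370,170:490],(800,600),interpolation=2)]));cv2.imwrite('pics/c20.png',c)
E
```

```text
t 19.95 w 0.0588 p [ 0.4614 -0.3545  0.2395] F [ 0.2 -0.3  0. ] M [-0.   -0.01  0.03] rot [ 4.102e+01  2.000e-02 -3.400e-01]
```

View pics/s20.png

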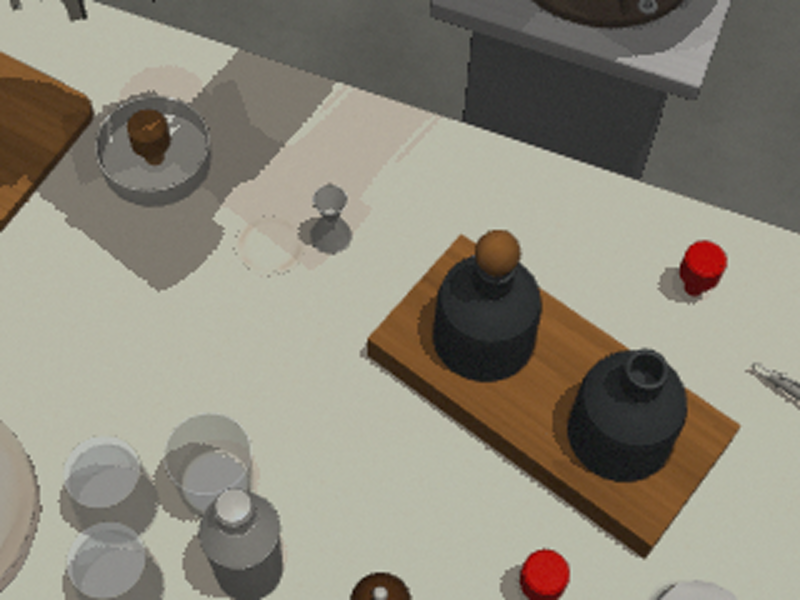

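View pics/w20.png

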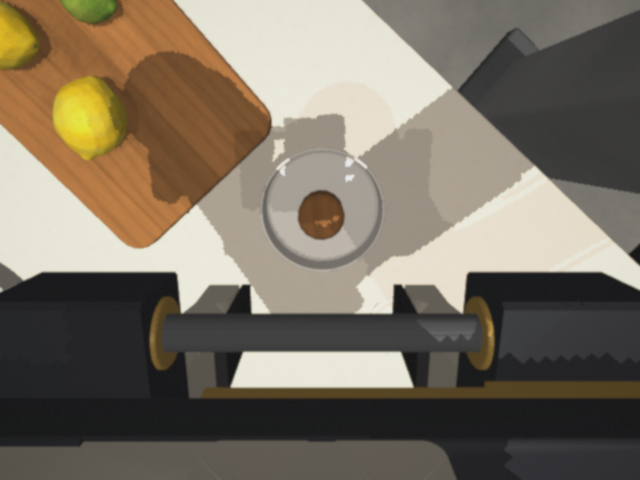

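View pics/c20.png

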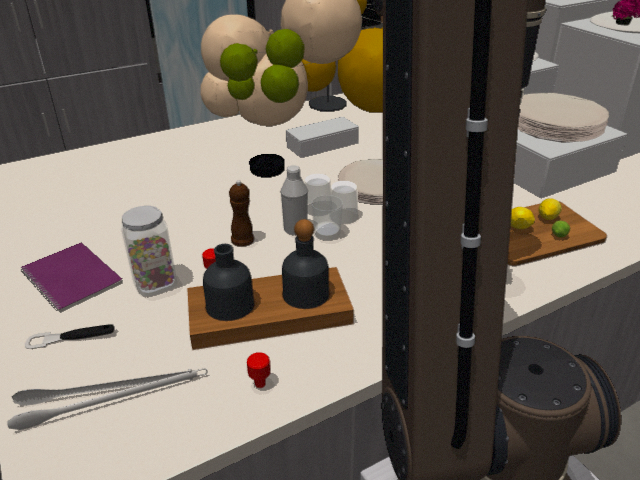

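The wrist view shows the stopper upright at (321,214), with the dish centred at (323,209). Both carafes, the jigger and the red look-alikes are where they were. I'm handing in.

```bash
python3 -c "
from station import arm
print(arm.job_done())"
```

```text
the job is handed in; nothing more can be done
None
```

I rocked the drum stopper about ±10° over nine swings with a light lift until the cork came free. I then lifted it clear of the mouth, stood it upright in the small white dish, released it and backed the arm away. The job was handed in at about 20 s; no verdict is reported.

**Last checks:**
- In the last pictures, the stopper stands upright about 3 mm from the dish's centre.
- The dish is flat, and the opened carafe looks upright and down in its well.
- The ball-stoppered carafe, jigger and red look-alikes look unmoved.
- The arm reads no contact force.

**Checks that disagreed or ran high:**
- **Fingertips:** they sit about 21 mm short of the stated TCP. Two cameras and a trial close above the drum agreed on this, so I corrected for it.
- **Dish position:** the wrist and side cameras differed by up to about 10 mm on the dish's centre. I went between them.
- **Lift force:** one swing peaked at about 8 N, close to the carafe's weight, but it stayed seated.
- **Placing force:** touchdown in the dish briefly pressed with about 20 N before I eased off.

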